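Unstack the painting panels into their float frames

ROBOT

A 6-joint arm with a two-finger parallel gripper is mounted at the origin on the work surface; the furniture and walls round the work are solid. World frame = base frame: x ahead of the robot, y to its left, z up, the work surface at z = 0. Lengths are in mm, angles in rad, forces in N, time in s.
With the tool pointing down it reaches from about 350 to 725 mm from the base axis. Payload 6 kg.
Tool frame: the origin (TCP) lies at the very end of the fingers, on their centre line; the grasp point (between the pads) lies bot.grip_depth behind it (bot.grip_depth is the distance from the TCP to the grasp point, in mm); z points along the fingers, y is the direction in which the jaws open and shut (so a half turn about z gives the same grasp; the last joint's range is limited). The gripper opens to 85 mm and grips with 20 to 120 N. Pads are 22 mm wide; open, the fingers measure 114 mm over their backs; the gripper's body (76 mm by 85 mm) begins 54 mm behind the grasp point. The pads swing forward as they close: fully open they stand 13 mm farther back than shut.
Start: joints at [1.527, 0.04, 0.085, 0, -1.615, -0.334], TCP at [221.299, 557.674, 231.261] pointing down, gripper open.
Joint ranges: [-2.56, 2.56], [-1.29, 2.01], [-1.08, 1.49], [-3.29, 1.98], [-2.81, -0.18], [-2.99, 2.99]. Speed limits (rad/s): [2.57, 2.57, 3.01, 3.14, 3.14, 3.14].

INTERFACE

Orientations are given as a unit quaternion [w, x, y, z].
In Python, from bench import bot gives the robot as it stands.
- The arm moves only by the tool move_arm, never from a script. Its argument "moves" is a list of rows, each an object with "slide": the shift along the tool's x, y, z in mm, a list of three; "roll": the turn about the tool's z in rad; "gripper": the gripper command: -1 is fully open, 1 is shut, values between are in proportion. In form: [{"slide": [tx, ty, tz], "roll": roll, "gripper": gripper}, ...]. A call has 1 to 20 rows; each row shifts and turns the commanded pose from where the row before left it, along the tool's axes as they then stand; what a row does not reach is not made up. A row lasts 1/10 s, in which the tool goes at most 50 mm and 8.59 degrees, less where a joint would pass 70% of its speed; a pose out of reach is approached as far as the arm can. A call is refused whole if a number of a shift passes 50 or a number of a turn 0.15, either way. A call with a gripper value outside its range is refused whole. The fingers move at their own pace and stop on an object; "squeeze" is the grip in N (left out, the last holds). Time passes only in rows, so rows that do not move let the fingers close. It gives the time, the measured TCP pose, the force and the opening at its end, in the units of the state.
- bot.read_state(): the state, without advancing time (a new reading comes with each control period).
- bot.read_camera(name): name is "scene" or "top"; returns the picture (420x560x3 uint8, red, green, blue); there is no depth.
- bot.calibration(name): a dict with "K" (3x3 intrinsics, pixels), "world_to_cam" (4x4, takes a point from world to camera coordinates). Camera axes: x right, y down, z forward; pixel columns grow to the right and rows downward; lengths in mm; the calibration is good to about 2 mm. A picture is of the moment at which its call begins. calibration takes no time and is no camera call.
- bot.hand_in(): hands the job in, once; it reports no verdict.
Trained networks look in the newest picture that a camera, given by its name, has taken for a name from the list of things; names that differ only in an ending like _2 or _b are one class to them, and where a whole thing is asked for, a point or a joint stands for the part that bears it (a point fixed in the world has none). Each returns a list of dicts, best first, with "conf" (0 to 1); they miss things now and then, are a little off and sometimes report something else, mostly with a low value. They report only what shows in the picture. A call takes as long as a camera call.
- bot.spot_in(camera, target): "bbox" ([left, top, width, height] in pixels, round what is visible of it).
- bot.silhouettes(camera, target): "mask" (420x560 bool, what is visible of it) and "bbox" ([left, top, width, height] in pixels, round what is visible of it).
The state is a dict: "clock": time; "qpos": joint angles; "qvel": joint speeds; "tau": joint torques, N m; "ee_pos": TCP position; "tool_rot": TCP orientation; "force": force on the tool from outside, world axes, zero at the start; "wrist_torque": the same for the moment, N m; "finger_gap": opening from 0.0 (shut) to 1.0 (fully open).
Only numpy, scipy, OpenCV 4.12 (cv2) and the standard library are available. Lean on these libraries where they do the work, as an engineer would, in place of code of your own. Each camera call takes 0.05 s, during which the arm holds its last target.

TASK

The four painting panels are piled up, smallest on top. Take the pile apart and lay each panel in its own frame (largest panel in the largest frame, and so on down to the smallest), white face up, flat on the frame's backing inside the rim, its long side straight along the frame's long side. Leave the lump of wax among the frames where it lies.

Things in the scene. Friction and masses are not known exactly. Their poses are not given: they have to be found in the camera images.
- panel_large: the largest of four alike painting panels: an oblong wooden block 56 x 74 mm and 26 mm thick with a white top face. At the start the four lie flat in one pile, largest at the bottom, then medium, small and tiny on top, each roughly centred on the one below and turned against it by up to 0.12 rad; nothing joins them. Origin: centre of its underside; x along its short side (56 mm), y along its long side (74 mm), z up.
- panel_medium: the second largest of four alike painting panels: an oblong wooden block 46 x 60 mm and 26 mm thick with a white top face. At the start the four lie flat in one pile, largest at the bottom, then medium, small and tiny on top, each roughly centred on the one below and turned against it by up to 0.12 rad; nothing joins them. Origin: centre of its underside; x along its short side (46 mm), y along its long side (60 mm), z up.
- panel_small: the second smallest of four alike painting panels: an oblong wooden block 37 x 48 mm and 26 mm thick with a white top face. At the start the four lie flat in one pile, largest at the bottom, then medium, small and tiny on top, each roughly centred on the one below and turned against it by up to 0.12 rad; nothing joins them. Origin: centre of its underside; x along its short side (37 mm), y along its long side (48 mm), z up.
- panel_tiny: the smallest of four alike painting panels: an oblong wooden block 28 x 38 mm and 26 mm thick with a white top face. At the start the four lie flat in one pile, largest at the bottom, then medium, small and tiny on top, each roughly centred on the one below and turned against it by up to 0.12 rad; nothing joins them. Origin: centre of its underside; x along its short side (28 mm), y along its long side (38 mm), z up.
- frame_large: the largest of four alike shallow dark wooden frames lying open side up, fixed to the bench; outside 80 x 98 mm, recess 72 x 90 mm, so the panel of this rank goes in with 8 mm to spare on each side. A rim 4 mm wide, its top 8 mm above the bench; the floor of the recess (its backing board) 3 mm above the bench, so a panel lying in it stands 21 mm above the rim. Origin: centre of its underside, on the bench; x along its short side, y along its long side, z up.
- frame_medium: the second largest of four alike shallow dark wooden frames lying open side up, fixed to the bench; outside 70 x 84 mm, recess 62 x 76 mm, so the panel of this rank goes in with 8 mm to spare on each side. A rim 4 mm wide, its top 8 mm above the bench; the floor of the recess (its backing board) 3 mm above the bench, so a panel lying in it stands 21 mm above the rim. Origin: centre of its underside, on the bench; x along its short side, y along its long side, z up.
- frame_small: the second smallest of four alike shallow dark wooden frames lying open side up, fixed to the bench; outside 61 x 72 mm, recess 53 x 64 mm, so the panel of this rank goes in with 8 mm to spare on each side. A rim 4 mm wide, its top 8 mm above the bench; the floor of the recess (its backing board) 3 mm above the bench, so a panel lying in it stands 21 mm above the rim. Origin: centre of its underside, on the bench; x along its short side, y along its long side, z up.
- frame_tiny: the smallest of four alike shallow dark wooden frames lying open side up, fixed to the bench; outside 52 x 62 mm, recess 44 x 54 mm, so the panel of this rank goes in with 8 mm to spare on each side. A rim 4 mm wide, its top 8 mm above the bench; the floor of the recess (its backing board) 3 mm above the bench, so a panel lying in it stands 21 mm above the rim. Origin: centre of its underside, on the bench; x along its short side, y along its long side, z up.
- wax_lump: loose pale lump of wax, about 29 x 40 x 19 mm, lying on the bench among the frames, just beyond the right rear corner of the hot plate; must stay where it is. Origin: centre of its underside, z up.

How it is judged (in metres and radians):
At the end, for the whole second after the job is handed in: Each panel lies in the frame of its own rank: centre within 12 mm of the frame's centre seen from above, underside on the backing (1 to 6 mm above the frame's underside), white face up and level within 0.06 rad, its sides within 0.2 rad of the frame's, at rest (horizontal distance between panel_large and frame_large below 0.012 m and z of panel_large in the frame of frame_large between 0.001 and 0.006 m and angle between each of panel_large, panel_medium, panel_small, panel_tiny's own z axis and vertical below 0.06 rad and angle between the x axis of panel_large and the x axis of frame_large, either way round below 0.2 rad and linear speed of each of panel_large, panel_medium, panel_small, panel_tiny below 0.02 m/s and angular speed of each of panel_large, panel_medium, panel_small, panel_tiny below 0.2 rad/s and horizontal distance between panel_medium and frame_medium below 0.012 m and z of panel_medium in the frame of frame_medium between 0.001 and 0.006 m and angle between the x axis of panel_medium and the x axis of frame_medium, either way round below 0.2 rad and horizontal distance between panel_small and frame_small below 0.012 m and z of panel_small in the frame of frame_small between 0.001 and 0.006 m and angle between the x axis of panel_small and the x axis of frame_small, either way round below 0.2 rad and horizontal distance between panel_tiny and frame_tiny below 0.012 m and z of panel_tiny in the frame of frame_tiny between 0.001 and 0.006 m and angle between the x axis of panel_tiny and the x axis of frame_tiny, either way round below 0.2 rad); the robot touches nothing.
It fails at once if the lump of wax is shifted by more than 20 mm (distance of wax_lump from where it was at the start of the episode above 0.02 m).
It also fails if it takes over 83 s, if anything falls off the work surface, if the arm or the gripper's body presses on something with over 40 N, if the wrist force passes 120 N, or if a joint passes its speed limit or range.

## Working session

There is one attempt and no reset: what is moved stays moved. The work goes in short steps, Python scripts to look and compute and a tool call to move; the robot and the scene stay as the last step left them, time stands still between calls to the robot, and variables do not carry over. Pictures are saved under pics/ and viewed, and the job is handed in when it is done.

Besides the shell and the picture viewer there is one more tool, called after "Call:" as a command line: name --argument value ..., lists and objects as JSON in quotes. move_arm: Moves the arm, as the interface text tells. Its arguments: {"type":"object","properties":{"moves":{"type":"array"},"squeeze":{"type":"number"}},"required":["moves"]}

```bash
mkdir -p pics; ls
python3 - <<'E'
from bench import bot
import cv2
print(bot.grip_depth); print(bot.read_state())
for c in ("top","scene"):
    im=bot.read_camera(c); cv2.imwrite(f"pics/{c}0.png",im[:,:,::-1]); k=bot.calibration(c); print(c,k)
E
```

```text
pics
18.700000000000003
{'clock': 0.0, 'qpos': array([ 1.52671272e+00,  4.08367453e-02,  8.38078317e-02, -4.40363558e-04,
       -1.61548274e+00, -3.33716777e-01]), 'qvel': array([ 0.00194158,  0.00010008, -0.00147702,  0.00025368, -0.00034628,
       -0.0012085 ]), 'tau': array([-1.85619838e-04, -3.68205678e+01,  3.47413659e+01,  6.93193361e+00,
       -5.38965935e-03, -2.07260547e-05]), 'ee_pos': array([221.12748199, 557.42252137, 230.26765971]), 'tool_rot': array([ 8.80429533e-04,  9.82212776e-01, -1.87769215e-01, -9.38976024e-05]), 'force': array([ 0.06297316,  0.3228979 , -0.79214514]), 'wrist_torque': array([ 0.02956152, -0.01527276,  0.01202964]), 'finger_gap': 1.0001511946618709}
top {'K': array([[453.60030664,   0.        , 274.49035818],
       [  0.        , 453.60030664, 218.22691092],
       [  0.        ,   0.        ,   1.        ]]), 'world_to_cam': array([[ 1.53968227e-02, -9.99874206e-01,  3.80929068e-03,
        -1.71680017e+02],
       [-9.91744676e-01, -1.57564562e-02, -1.27256560e-01,
         4.66571205e+02],
       [ 1.27300573e-01, -1.81849707e-03, -9.91862519e-01,
         8.65186890e+02],
       [ 0.00000000e+00,  0.00000000e+00,  0.00000000e+00,
         1.00000000e+00]])}
scene {'K': array([[390.8163345 ,   0.        , 280.24028733],
       [  0.        , 390.8163345 , 217.73397163],
       [  0.        ,   0.        ,   1.        ]]), 'world_to_cam': array([[ 6.13735389e-01, -7.89243090e-01,  2.05965230e-02,
        -4.02119531e+02],
       [-4.21179182e-01, -3.49362167e-01, -8.36991143e-01,
         2.11054911e+02],
       [ 6.67785122e-01,  5.05016257e-01, -5.46828685e-01,
         6.67727644e+02],
       [ 0.00000000e+00,  0.00000000e+00,  0.00000000e+00,
         1.00000000e+00]])}
```

View pics/top0.png

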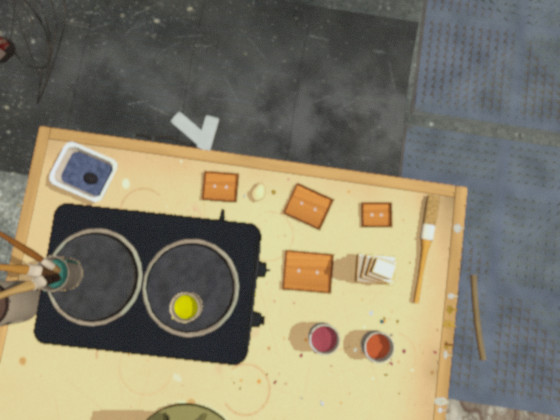

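View pics/scene0.png

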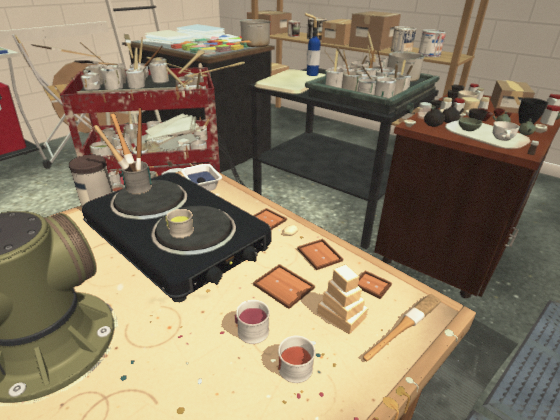

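```bash
cat > h.py <<'E'
import numpy as np, cv2
from bench import bot
def proj(P,c):
    k=bot.calibration(c); P=np.atleast_2d(P).astype(float)
    q=P@k["world_to_cam"][:3,:3].T+k["world_to_cam"][:3,3]
    q=q@k["K"].T; return q[:,:2]/q[:,2:]
def back(uv,z,c):
    k=bot.calibration(c); uv=np.atleast_2d(uv).astype(float)
    R=k["world_to_cam"][:3,:3];t=k["world_to_cam"][:3,3]
    d=np.c_[uv,np.ones(len(uv))]@np.linalg.inv(k["K"]).T@R
    o=-R.T@t
    return o+d*((z-o[2])/d[:,2])[:,None]
FR=dict(large=(80,98),medium=(70,84),small=(61,72),tiny=(52,62))
PN=dict(large=(56,74),medium=(46,60),small=(37,48),tiny=(28,38))
E
python3 - <<'E'
from h import *
for c in ("top","scene"):
    im=bot.read_camera(c)
    for n in FR:
        for kind in ("frame_","panel_"):
            r=bot.silhouettes(c,kind+n)
            for d in r[:2]:
                m=d["mask"].astype(np.uint8)
                s=f"{c} {kind+n} {d['conf']:.2f} {d['bbox']} {m.sum()}"
                if kind=="frame_":
                    pts=np.argwhere(m)[:,::-1]
                    P=back(pts,8,c)[:,:2].astype(np.float32)
                    (cx,cy),(w,h),a=cv2.minAreaRect(P)
                    s+=f" rect {cx:.1f} {cy:.1f} {w:.1f} {h:.1f} {a:.1f}"
                print(s)
    r=bot.silhouettes(c,"wax_lump")
    for d in r[:2]:
        pts=np.argwhere(d["mask"])[:,::-1]; print("wax",d["conf"],d["bbox"],back(pts,8,c).mean(0))
    np.save(f"pics/{c}.npy",im)
im=np.load("pics/top.npy")[:,:,::-1]
cv2.imwrite("pics/z_top.png",cv2.resize(im[160:370,190:450],None,fx=3,fy=2.8,interpolation=cv2.INTER_CUBIC)[:600])
im=np.load("pics/scene.npy")[:,:,::-1]
cv2.imwrite("pics/z_scene.png",cv2.resize(im[200:350,240:440],None,fx=4,fy=4,interpolation=cv2.INTER_CUBIC))
E
```

```text
top frame_large 0.58 [283.6, 250.6, 51.0, 42.8] 2025 rect 365.4 -231.4 100.0 81.7 85.9
top panel_large 0.71 [351.3, 252.4, 45.5, 33.9] 313
top frame_medium 0.80 [283.4, 180.0, 50.1, 47.6] 1383 rect 498.9 -232.1 84.5 70.4 65.2
top frame_medium 0.24 [250.5, 182.6, 15.4, 19.6] 206 rect 525.4 -129.0 37.3 26.5 1.1
top panel_medium 0.53 [361.3, 255.7, 35.1, 31.6] 223
top panel_medium 0.37 [282.1, 251.1, 53.6, 42.3] 2022
top frame_small 0.98 [203.8, 174.6, 35.8, 29.4] 1032 rect 536.4 -52.2 72.0 62.9 86.4
top panel_small 0.78 [367.6, 261.6, 25.4, 22.8] 179
top panel_small 0.28 [351.3, 253.8, 43.3, 30.5] 248
top frame_tiny 0.77 [358.2, 204.2, 34.9, 22.3] 811 rect 483.0 -370.7 51.1 63.3 0.9
top panel_tiny 0.91 [367.6, 254.2, 28.6, 26.4] 388
wax 0.47 [247.7, 183.1, 18.6, 20.4] [ 525.39101823 -130.17673684    8.        ]
scene frame_large 0.65 [252.6, 262.5, 61.0, 45.7] 1508 rect 362.9 -235.6 104.6 86.6 84.2
scene frame_large 0.21 [356.6, 267.1, 36.2, 32.5] 616 rect 477.9 -374.0 67.7 60.3 87.4
scene panel_large 0.92 [319.5, 303.0, 49.6, 30.0] 533
scene panel_large 0.51 [321.8, 290.8, 46.1, 31.8] 568
scene frame_medium 0.76 [298.8, 237.2, 46.4, 29.9] 799 rect 494.4 -237.6 90.6 73.9 68.1
scene panel_medium 0.93 [323.2, 289.5, 43.2, 30.6] 537
scene frame_small 0.66 [255.5, 210.2, 29.3, 18.4] 329 rect 534.9 -59.8 77.3 59.4 83.2
scene frame_small 0.58 [322.0, 292.6, 42.7, 29.1] 495 rect 384.2 -357.3 60.8 77.9 22.3
scene panel_small 0.60 [327.9, 281.1, 35.6, 23.9] 423
scene frame_tiny 0.66 [360.2, 267.7, 34.0, 36.0] 544 rect 479.3 -374.5 61.4 59.9 89.0
scene panel_tiny 0.78 [334.1, 263.9, 26.7, 28.7] 499
scene panel_tiny 0.21 [257.5, 208.7, 26.4, 18.3] 287
wax 0.68 [287.9, 225.7, 11.3, 10.2] [ 526.18125521 -133.7791979     8.        ]
```

View pics/z_top.png

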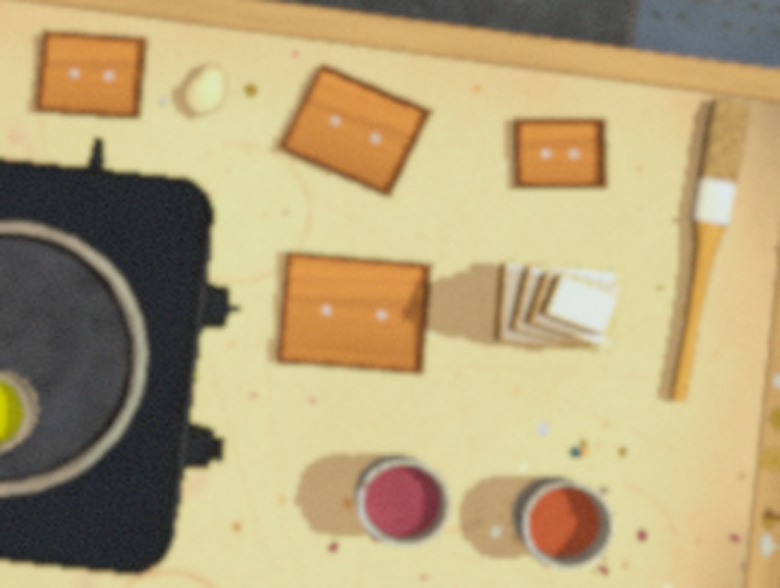

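View pics/z_scene.png

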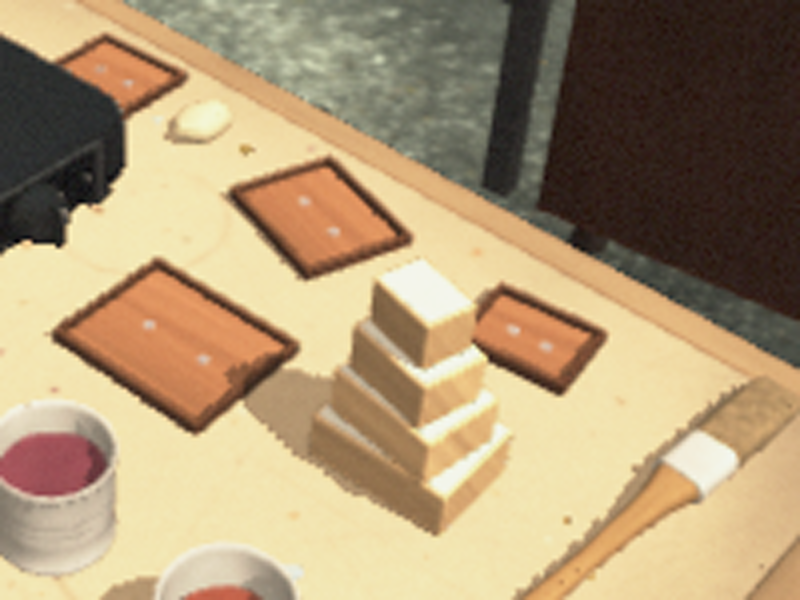

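```bash
cat > fit.py <<'E'
from h import *
from scipy.optimize import least_squares
S=lambda X,Y:((240+(X+.5)/4-.5),(200+(Y+.5)/4-.5))
T=lambda X,Y:((190+(X+.5)/3-.5),(160+(Y+.5)/2.8-.5))
# corner ids in panel: (sx,sy) with theta = direction of panel y (long) axis ~ +90deg from panel x
obs={
'tiny':[('scene',-1,1,104,S(375,287)),('scene',1,1,104,S(423,260)),('scene',1,-1,104,S(475,298)),('scene',-1,-1,104,S(427,323)),
 ('top',1,1,104,T(560,274)),('top',1,-1,104,T(616,282)),('top',-1,-1,104,T(605,333)),('top',-1,1,104,T(547,323))],
'small':[('scene',-1,1,78,S(360,320)),('scene',-1,-1,78,S(418,373)),('scene',1,-1,78,S(483,343))],
'medium':[('scene',-1,1,52,S(337,370)),('scene',-1,-1,52,S(423,430)),('scene',1,-1,52,S(495,395))],
'large':[('scene',-1,1,26,S(317,410)),('scene',-1,-1,26,S(440,490)),('scene',1,-1,26,S(508,435)),('top',1,1,26,T(503,262)),('top',-1,1,26,T(499,341))]}
for n,o in obs.items():
    w,h=PN[n]
    def f(p):
        c,s=np.cos(p[2]),np.sin(p[2]); r=[]
        for cam,sx,sy,z,uv in o:
            x,y=sx*w/2,sy*h/2
            r.append(proj([p[0]+c*x-s*y,p[1]+s*x+c*y,z],cam)[0]-uv)
        return np.ravel(r)
    q=least_squares(f,[375,-370,0]); print(n,q.x[:2].round(1),"yaw deg",np.degrees(q.x[2]).round(1),"rms px",np.sqrt(np.mean(q.fun**2)).round(2))
def tri(a,b):
    g=least_squares(lambda X:np.r_[proj(X,'top')[0]-a,proj(X,'scene')[0]-b],[400,200,100]); return g.x.round(),np.abs(g.fun).max().round(1)
for a,b in [((2,240),(113,115)),((2,268),(103,128)),((2,290),(103,128)),((55,265),(138,175)),((323,326),(252,305))]: print(tri(a,b))
E
python3 fit.py
```

```text
tiny [ 372.6 -361.1] yaw deg -13.5 rms px 1.48
small [ 374.8 -360. ] yaw deg -19.8 rms px 1.36
medium [ 372.2 -362.1] yaw deg -14.0 rms px 1.55
large [ 372.4 -363.6] yaw deg -5.7 rms px 1.06
(array([391., 255., 234.]), np.float64(16.5))
(array([352., 262., 212.]), np.float64(12.0))
(array([325., 246., 226.]), np.float64(4.2))
(array([369., 229.,  98.]), np.float64(0.4))
(array([ 259., -253.,   44.]), np.float64(4.0))
```

```bash
cat >> h.py <<'E'
def box(x,y,yaw,w,h,z):
    c,s=np.cos(yaw),np.sin(yaw)
    return np.array([[x+c*a-s*b,y+s*a+c*b,z] for a,b in ((-w/2,-h/2),(w/2,-h/2),(w/2,h/2),(-w/2,h/2))])
def render(im,poses,cam,order,x0,y0,sc):
    big=cv2.resize(im,None,fx=sc,fy=sc,interpolation=cv2.INTER_CUBIC)
    for n in order:
        x,y,yaw,z=poses[n]; 
        for zz,col in ((z,(0,255,0)),):
            p=(proj(box(x,y,yaw,*PN[n],zz),cam)-[x0,y0]+.5)*sc-.5
            cv2.polylines(big,[np.round(p*8).astype(int)],True,col,1,cv2.LINE_AA,3)
    return big
E
cat > ref.py <<'E'
from h import *
from scipy.optimize import minimize
# render-based fit: class means for top/side, paint bottom to top
order=['large','medium','small','tiny']; zt=dict(large=26,medium=52,small=78,tiny=104)
ims={c:np.load(f"pics/{c}.npy").astype(float) for c in ('top','scene')}
win={'top':(340,240,70,50),'scene':(305,255,75,85)}
SC=4
def rend(p,cam):
    x0,y0,w,h=win[cam]; lab=np.zeros((h*SC,w*SC),np.uint8)
    o=p[12:14] if cam=='top' else p[14:16]
    for i,n in enumerate(order):
        x,y,t=p[3*i:3*i+3]
        def pr(z): return np.round(((proj(box(x,y,t/50,*PN[n],z),cam)+o-[x0,y0]+.5)*SC-.5)*16).astype(int)
        b,tp=pr(zt[n]-26),pr(zt[n])
        for k in range(4):
            q=np.array([b[k],b[(k+1)%4],tp[(k+1)%4],tp[k]])
            a=np.cross((q[1]-q[0]).astype(float),(q[2]-q[0]).astype(float))
            if a<0: cv2.fillPoly(lab,[q],2+k,cv2.LINE_8,4)
            elif False: pass
        cv2.fillPoly(lab,[tp],1,cv2.LINE_8,4)
    return lab
def soft(lab,k):
    return cv2.resize((lab==k).astype(np.float32),None,fx=1/SC,fy=1/SC,interpolation=cv2.INTER_AREA)
def cost(p,full=False):
    tot=0
    for cam in ims:
        x0,y0,w,h=win[cam]; I=ims[cam][y0:y0+h,x0:x0+w]
        lab=rend(p,cam)
        A=np.stack([cv2.GaussianBlur(soft(lab,k),(0,0),.6).ravel() for k in range(6)],1)
        A=A[:,A.sum(0)>3]
        B=I.reshape(-1,3)
        s=np.linalg.lstsq(A,B,rcond=None)[0]
        r=np.abs(B-A@s); tot+=np.minimum(r,60).mean()
    o=p[12:16]; tot+=0.02*np.sum(o**2)
    return tot
p=np.array([372.4,-363.6,-.14*50,372.2,-362.1,-.2*50,374,-361,-.25*50,372.6,-361.1,-.235*50,0,0,0,0])
best=None
rng=np.random.default_rng(0)
for k in range(6):
    q=p+ (rng.normal(0,1.5,16)*np.r_[np.ones(12),.3*np.ones(4)] if k else 0)
    for _ in range(2):
        r=minimize(cost,q,method='Powell',options=dict(maxiter=8,xtol=.02,ftol=1e-4)); q=r.x
    print(k,r.fun.round(3),[ (round(q[3*i],1),round(q[3*i+1],1),round(np.degrees(q[3*i+2]/50),1)) for i in range(4)],q[12:].round(2))
    if best is None or r.fun<best[0]: best=(r.fun,q)
q=best[1]; np.save('pile.npy',q)
out=[]
for cam in ims:
    x0,y0,w,h=win[cam]; I=ims[cam][y0:y0+h,x0:x0+w,::-1].astype(np.uint8)
    o=q[12:14] if cam=='top' else q[14:16]
    v=render(I,{n:(q[3*i],q[3*i+1],q[3*i+2]/50,zt[n]) for i,n in enumerate(order)},cam,order,x0-o[0],y0-o[1],6 if cam=='top' else 5)
    out.append(cv2.copyMakeBorder(v,0,500-v.shape[0],0,0,cv2.BORDER_CONSTANT))
cv2.imwrite('pics/fit.png',np.hstack(out)[:, :800])
E
time python3 ref.py
```

```text
ref.py:17: DeprecationWarning: Arrays of 2-dimensional vectors are deprecated. Use arrays of 3-dimensional vectors instead. (deprecated in NumPy 2.0)
  a=np.cross((q[1]-q[0]).astype(float),(q[2]-q[0]).astype(float))
Traceback (most recent call last):
  File "ref.py", line 42, in <module>
    r=minimize(cost,q,method='Powell',options=dict(maxiter=8,xtol=.02,ftol=1e-4)); q=r.x
  File "ref.py", line 28, in cost
    lab=rend(p,cam)
  File "ref.py", line 14, in rend
    b,tp=pr(zt[n]-26),pr(zt[n])
         ~~^^^^^^^^^^
  File "ref.py", line 13, in pr
    def pr(z): return np.round(((proj(box(x,y,t/50,*PN[n],z),cam)+o-[x0,y0]+.5)*SC-.5)*16).astype(int)
                                 ~~~~^^^^^^^^^^^^^^^^^^^^^^^^^^^^
  File "h.py", line 4, in proj
    k=bot.calibration(c); P=np.atleast_2d(P).astype(float)
ValueError: time passes only in moves, steps and waits

real	0m8.234s
user	0m4.439s
sys	0m1.144s
```

```bash
python3 - <<'E'
s=open('h.py').read()
s=s.replace("from bench import bot\n","from bench import bot\nimport functools\ncal=functools.lru_cache(None)(lambda c: bot.calibration(c))\n").replace("k=bot.calibration(c)","k=cal(c)")
open('h.py','w').write(s)
s=open('ref.py').read()
s=s.replace("a=np.cross((q[1]-q[0]).astype(float),(q[2]-q[0]).astype(float))","d1,d2=(q[1]-q[0]).astype(float),(q[2]-q[0]).astype(float); a=d1[0]*d2[1]-d1[1]*d2[0]")
s=s.replace("method='Powell',","method='Powell',bounds=[(a-s,a+s) for a,s in zip(p,[6,6,9]*4+[2.5]*4)],").replace("range(6):\n    q","range(3):\n    q")
open('ref.py','w').write(s)
E
time python3 ref.py
```

```text
0 39.881 [(np.float64(373.0), np.float64(-363.5), np.float64(-5.7)), (np.float64(370.5), np.float64(-363.9), np.float64(-13.9)), (np.float64(369.5), np.float64(-363.0), np.float64(-19.0)), (np.float64(372.2), np.float64(-361.0), np.float64(-18.7))] [ 0.15 -0.11  0.01  0.26]
1 40.214 [(np.float64(371.1), np.float64(-364.7), np.float64(-2.8)), (np.float64(369.3), np.float64(-365.3), np.float64(-13.8)), (np.float64(369.3), np.float64(-364.1), np.float64(-18.5)), (np.float64(371.4), np.float64(-362.0), np.float64(-21.0))] [-0.56 -0.4  -0.3  -0.33]
2 40.046 [(np.float64(372.8), np.float64(-365.0), np.float64(-4.3)), (np.float64(370.6), np.float64(-365.0), np.float64(-13.9)), (np.float64(369.8), np.float64(-364.4), np.float64(-18.7)), (np.float64(372.4), np.float64(-361.8), np.float64(-19.0))] [-0.43  0.5  -0.54  0.  ]
real	0m26.352s
user	0m26.196s
sys	0m0.151s
```

View pics/fit.png

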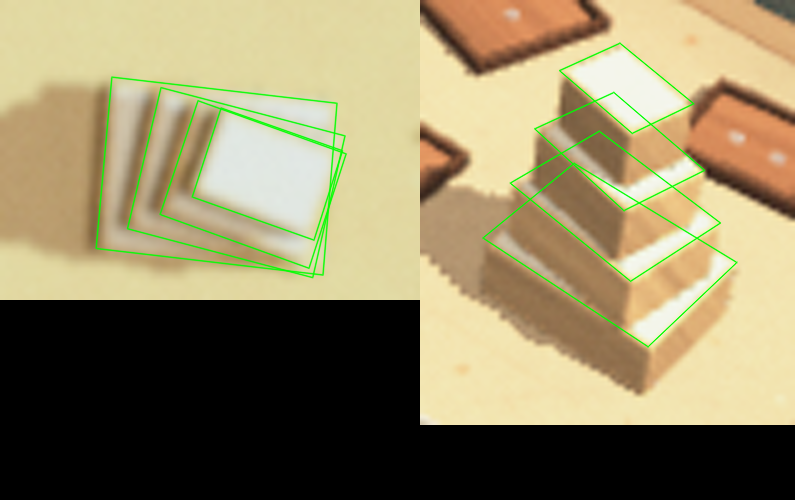

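```bash
cat > plan.py <<'E'
import numpy as np, json, math
from scipy.spatial.transform import Rotation as R
from bench import bot
def state():
    s=bot.read_state(); q=s['tool_rot']; M=R.from_quat([q[1],q[2],q[3],q[0]]).as_matrix()
    th=math.atan2(M[1,0],M[0,0]); return s,np.array(s['ee_pos']),th
def plan(wps,grip,start=None,step=45,rstep=.14):
    """wps: (x,y,z,theta_x_deg or None)"""
    s,p,th=state()
    if start is not None: p=np.array(start[:3],float); th=math.radians(start[3])
    out=[]
    for w in wps:
        tgt=np.array(w[:3],float); tt=th if len(w)<4 or w[3] is None else math.radians(w[3])
        dth=(tt-th+math.pi)%(2*math.pi)-math.pi
        st=w[4] if len(w)>4 else step
        n=max(1,math.ceil(np.linalg.norm(tgt-p)/st-1e-6),math.ceil(abs(dth)/rstep-1e-6))
        p0,th0=p.copy(),th
        for i in range(1,n+1):
            d=p0+(tgt-p0)*i/n-p
            c,sn=math.cos(th),math.sin(th)
            sl=np.array([d[0]*c+d[1]*sn,d[0]*sn-d[1]*c,-d[2]]).round(0 if i<n else 1)
            roll=round(-(th0+dth*i/n-th),2 if i<n else 3)
            p=p+np.array([sl[0]*c+sl[1]*sn,sl[0]*sn-sl[1]*c,-sl[2]]); th-=roll
            out.append({"slide":[float(v) for v in sl],"roll":roll,"gripper":grip})
    print(len(out),"rows; end",p.round(1),round(math.degrees(th),1))
    for k in range(0,len(out),20): print(json.dumps(out[k:k+20]).replace(".0,",",").replace(".0]","]"))
E
python3 - <<'E'
from plan import *
plan([(330,480,300,-30),(520,300,340,-50),(560,0,320,-75),(450,-320,230,-108.7),(372.2,-361,190,-108.7)],-1,start=(221.3,557.7,231.3,-21.6))
E
```

```text
28 rows; end [ 372.2 -361.   190. ] -108.7
[{"slide": [32, 8, -17], "roll": 0.04, "gripper": -1}, {"slide": [33, 7, -17], "roll": 0.03, "gripper": -1}, {"slide": [33, 6, -18], "roll": 0.04, "gripper": -1}, {"slide": [33.1, 4, -16.7], "roll": 0.037, "gripper": -1}, {"slide": [42, 10, -7], "roll": 0.06, "gripper": -1}, {"slide": [43, 8, -6], "roll": 0.06, "gripper": -1}, {"slide": [44, 5, -7], "roll": 0.05, "gripper": -1}, {"slide": [43, 2, -7], "roll": 0.06, "gripper": -1}, {"slide": [44, 1, -6], "roll": 0.06, "gripper": -1}, {"slide": [43.4, -2.8, -7], "roll": 0.059, "gripper": -1}, {"slide": [37, 23, 3], "roll": 0.06, "gripper": -1}, {"slide": [37, 21, 3], "roll": 0.06, "gripper": -1}, {"slide": [39, 19, 3], "roll": 0.07, "gripper": -1}, {"slide": [41, 16, 2], "roll": 0.06, "gripper": -1}, {"slide": [41, 13, 3], "roll": 0.06, "gripper": -1}, {"slide": [42, 11, 3], "roll": 0.06, "gripper": -1}, {"slide": [41.9, 8.3, 3], "roll": 0.066, "gripper": -1}, {"slide": [35, 24, 11], "roll": 0.07, "gripper": -1}, {"slide": [37, 21, 12], "roll": 0.08, "gripper": -1}, {"slide": [38, 18, 11], "roll": 0.07, "gripper": -1}]
[{"slide": [39, 15, 11], "roll": 0.07, "gripper": -1}, {"slide": [41, 13, 11], "roll": 0.08, "gripper": -1}, {"slide": [41, 9, 12], "roll": 0.07, "gripper": -1}, {"slide": [42, 7, 11], "roll": 0.07, "gripper": -1}, {"slide": [41.9, 3.3, 11], "roll": 0.078, "gripper": -1}, {"slide": [21, 20, 13], "roll": 0, "gripper": -1}, {"slide": [22, 20, 14], "roll": 0, "gripper": -1}, {"slide": [20.8, 20.5, 13], "roll": 0, "gripper": -1}]
```

Call:
move_arm --moves '[{"slide": [32, 8, -17], "roll": 0.04, "gripper": -1}, {"slide": [33, 7, -17], "roll": 0.03, "gripper": -1}, {"slide": [33, 6, -18], "roll": 0.04, "gripper": -1}, {"slide": [33, 4, -17], "roll": 0.037, "gripper": -1}, {"slide": [42, 10, -7], "roll": 0.06, "gripper": -1}, {"slide": [43, 8, -6], "roll": 0.06, "gripper": -1}, {"slide": [44, 5, -7], "roll": 0.05, "gripper": -1}, {"slide": [43, 2, -7], "roll": 0.06, "gripper": -1}, {"slide": [44, 1, -6], "roll": 0.06, "gripper": -1}, {"slide": [43, -3, -7], "roll": 0.059, "gripper": -1}, {"slide": [37, 23, 3], "roll": 0.06, "gripper": -1}, {"slide": [37, 21, 3], "roll": 0.06, "gripper": -1}, {"slide": [39, 19, 3], "roll": 0.07, "gripper": -1}, {"slide": [41, 16, 2], "roll": 0.06, "gripper": -1}, {"slide": [41, 13, 3], "roll": 0.06, "gripper": -1}, {"slide": [42, 11, 3], "roll": 0.06, "gripper": -1}, {"slide": [42, 8, 3], "roll": 0.066, "gripper": -1}]' --squeeze 40

```text
clock: 2.8
ee_pos: [559.5, -1.5, 320.5]
tool_rot: [-0.0, 0.792, -0.61, 0.0]
force: [1.1, 0.3, 0.2]
finger_gap: 1.0
```

Call:
move_arm --moves '[{"slide": [35, 24, 11], "roll": 0.07, "gripper": -0.3}, {"slide": [37, 21, 12], "roll": 0.08, "gripper": -0.3}, {"slide": [38, 18, 11], "roll": 0.07, "gripper": -0.3}, {"slide": [39, 15, 11], "roll": 0.07, "gripper": -0.3}, {"slide": [41, 13, 11], "roll": 0.08, "gripper": -0.3}, {"slide": [41, 9, 12], "roll": 0.07, "gripper": -0.3}, {"slide": [42, 7, 11], "roll": 0.07, "gripper": -0.3}, {"slide": [42, 3, 11], "roll": 0.078, "gripper": -0.3}, {"slide": [21, 20, 13], "roll": 0, "gripper": -0.3}, {"slide": [22, 20, 14], "roll": 0, "gripper": -0.3}, {"slide": [21, 21, 13], "roll": 0, "gripper": -0.3}, {"slide": [0, 0, 0], "roll": 0, "gripper": -0.3}]'

```text
clock: 4.0
ee_pos: [368.5, -361.6, 188.8]
tool_rot: [-0.001, -0.581, 0.814, 0.001]
force: [0.3, -0.3, 0.6]
finger_gap: 0.65
```

```bash
cat > snap.py <<'E'
import sys
from h import *
from plan import state
s,p,th=state(); print(s['clock'],p.round(1),round(np.degrees(th),1),s['finger_gap'].__round__(3),s['force'].round(1))
k=sys.argv[1]
for cam,(x0,y0,w,h) in (('top',(190,160,260,210)),('scene',(240,120,200,220))):
    im=bot.read_camera(cam); np.save(f"pics/{cam}.npy",im)
    a=im[y0:y0+h,x0:x0+w,::-1].copy(); f=3 if cam=='top' else 2.7
    a=cv2.resize(a,None,fx=f,fy=f,interpolation=cv2.INTER_CUBIC)
    if cam=='scene':
        q=(proj(p,cam)[0]-[x0,y0]+.5)*f; cv2.drawMarker(a,tuple(int(v) for v in q),(255,0,255),0,12,1)
    cv2.imwrite(f"pics/{k}_{cam}.png",a[:600])
E
python3 snap.py a
```

```text
4.0 [ 368.5 -361.6  188.8] -108.9 0.65 [ 0.3 -0.3  0.6]
```

View pics/a_scene.png

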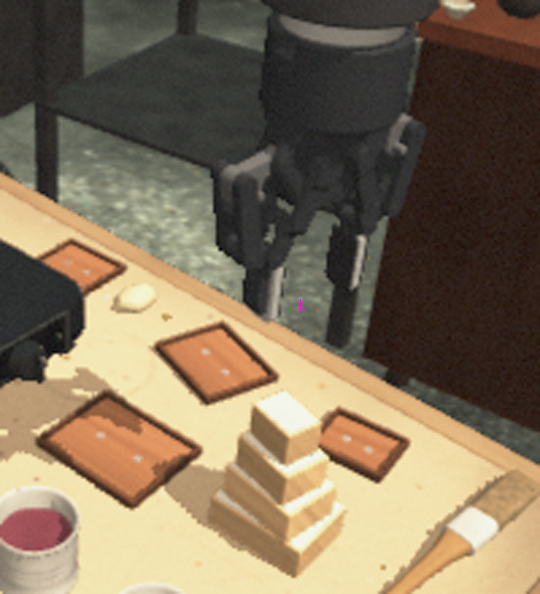

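Run:
```python
from h import *
from plan import state
s,p,th=state(); x0,y0,w,h=300,180,90,90; f=6.5
im=np.load('pics/scene.npy')[y0:y0+h,x0:x0+w,::-1]
a=cv2.resize(np.clip(im.astype(float)*1.6,0,255).astype(np.uint8),None,fx=f,fy=f,interpolation=cv2.INTER_CUBIC)
X=np.array([np.cos(th),np.sin(th),0]);Y=np.array([np.sin(th),-np.cos(th),0])
g=.65*85/2
for dz,col in ((0,(0,255,0)),(-9,(0,0,255))):
  for sg in (1,-1):
    P=[p+sg*Y*(g+b)+X*l+[0,0,dz] for b,l in ((0,-11),(0,11),(12,11),(12,-11))]
    q=(proj(np.array(P),'scene')-[x0,y0]+.5)*f
    cv2.polylines(a,[q.astype(int)],True,col,1,cv2.LINE_AA)
cv2.imwrite('pics/b.png',a)
```

```text
(no output)
```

View pics/b.png

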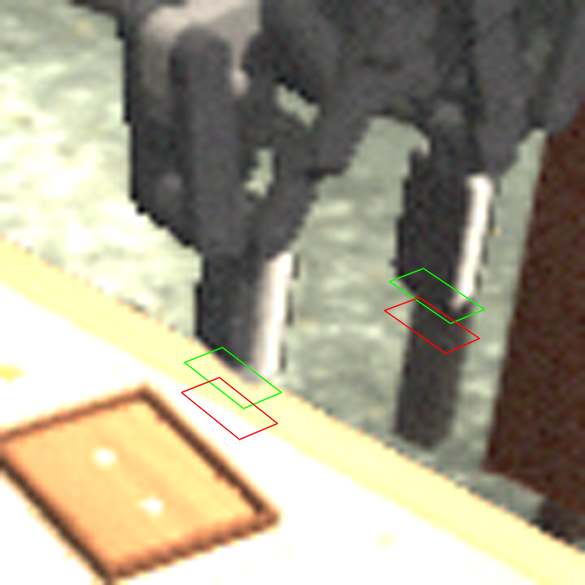

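Run:
```python
from plan import *
s,p,th=state(); print(s['clock'],p,math.degrees(th))
plan([(372.2,-361,130,-108.7),(372.2,-361,84,-108.7,20)],-.3)
```

```text
4.1 [ 370.89830267 -361.20445127  190.53475797] -108.80413089248964
5 rows; end [ 372.2 -361.    84. ] -108.7
[{"slide": [-0, -1, 30], "roll": -0, "gripper": -0.3}, {"slide": [-0.6, -0.2, 30.5], "roll": -0.002, "gripper": -0.3}, {"slide": [-0, 0, 15], "roll": 0, "gripper": -0.3}, {"slide": [-0, 0, 16], "roll": 0, "gripper": -0.3}, {"slide": [-0, 0, 15], "roll": 0, "gripper": -0.3}]
```

Call:
move_arm --moves '[{"slide": [0, 0, 30], "roll": 0, "gripper": -0.3}, {"slide": [0, 0, 30], "roll": 0, "gripper": -0.3}, {"slide": [0, 0, 20], "roll": 0, "gripper": -0.3}, {"slide": [0, 0, 14], "roll": 0, "gripper": -0.3}, {"slide": [0, 0, 7], "roll": 0, "gripper": -0.3}, {"slide": [0, 0, 5], "roll": 0, "gripper": -0.3}, {"slide": [0, 0, 0], "roll": 0, "gripper": -0.3}, {"slide": [0, 0, 0], "roll": 0, "gripper": -0.3}, {"slide": [0, 0, 0], "roll": 0, "gripper": -0.3}]'

```text
clock: 5.0
ee_pos: [371.7, -361.2, 85.3]
tool_rot: [0.0, -0.583, 0.813, -0.001]
force: [0.1, 0.6, 0.8]
finger_gap: 0.651
```

```bash
python3 snap.py c
```

```text
5.0 [ 371.7 -361.2   85.3] -108.7 0.651 [0.1 0.6 0.8]
```

View pics/c_scene.png

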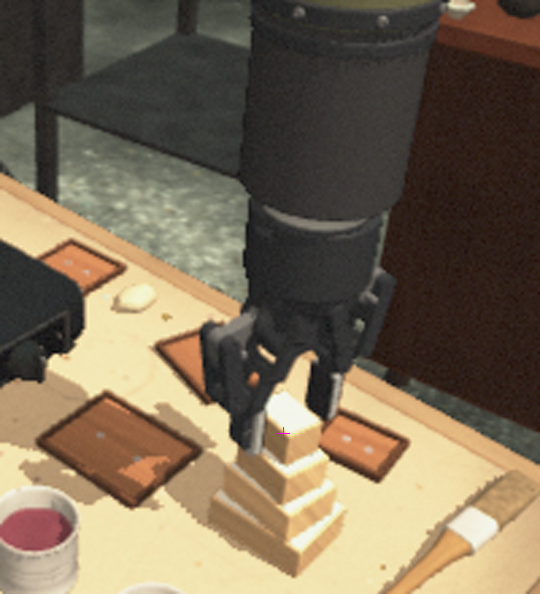

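View pics/c_top.png

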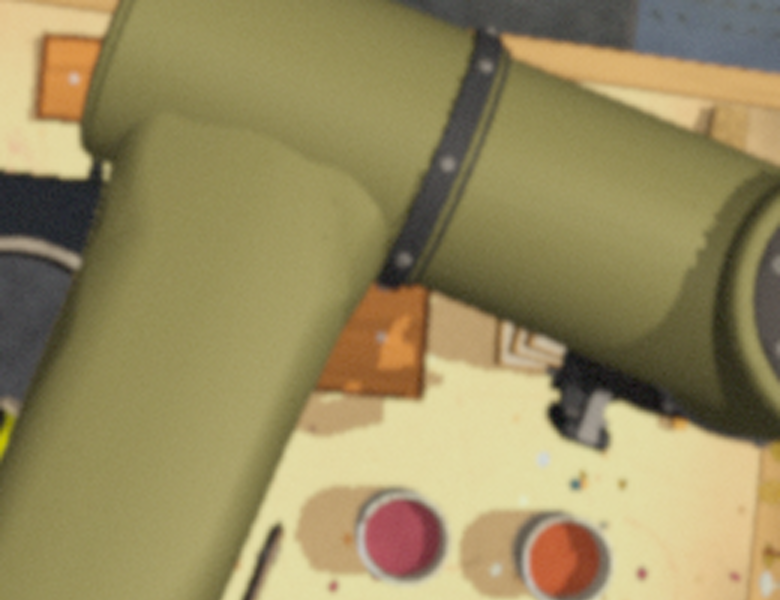

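Call:
move_arm --moves '[{"slide": [0, 0, 0], "roll": 0, "gripper": 1}, {"slide": [0, 0, 0], "roll": 0, "gripper": 1}, {"slide": [0, 0, 0], "roll": 0, "gripper": 1}, {"slide": [0, 0, 0], "roll": 0, "gripper": 1}, {"slide": [0, 0, 0], "roll": 0, "gripper": 1}]' --squeeze 40

```text
clock: 5.6
ee_pos: [371.5, -361.0, 84.7]
tool_rot: [0.0, -0.583, 0.813, -0.0]
force: [0.3, -0.3, 1.8]
finger_gap: 0.321
```

Run:
```python
from plan import *
plan([(372.2,-361,130,-108.7,25),(483,-371,90,-89.1,30),(483,-371,25,-89.1,25),(483,-371,10,-89.1,8)],1,start=(372.2,-361,84,-108.7))
```

```text
11 rows; end [ 483. -371.   10.] -89.1
[{"slide": [-0, 0, -23], "roll": -0, "gripper": 1}, {"slide": [-0, 0, -23], "roll": -0, "gripper": 1}, {"slide": [-7, -27, 10], "roll": -0.09, "gripper": 1}, {"slide": [-4, -28, 10], "roll": -0.08, "gripper": 1}, {"slide": [-1, -27, 10], "roll": -0.09, "gripper": 1}, {"slide": [0.2, -28.1, 10], "roll": -0.082, "gripper": 1}, {"slide": [0, 0, 22], "roll": -0, "gripper": 1}, {"slide": [0, 0, 21], "roll": -0, "gripper": 1}, {"slide": [0, 0, 22], "roll": -0, "gripper": 1}, {"slide": [0, 0, 8], "roll": -0, "gripper": 1}, {"slide": [0, 0, 7], "roll": -0, "gripper": 1}]
```

Call:
move_arm --moves '[{"slide": [0, 0, -23], "roll": 0, "gripper": 1}, {"slide": [0, 0, -23], "roll": 0, "gripper": 1}, {"slide": [0, 0, 0], "roll": 0, "gripper": 1}, {"slide": [-7, -27, 10], "roll": -0.09, "gripper": 1}, {"slide": [-4, -28, 10], "roll": -0.08, "gripper": 1}, {"slide": [-1, -27, 10], "roll": -0.09, "gripper": 1}, {"slide": [0, -28, 10], "roll": -0.082, "gripper": 1}, {"slide": [0, 0, 22], "roll": 0, "gripper": 1}, {"slide": [0, 0, 21], "roll": 0, "gripper": 1}, {"slide": [0, 0, 12], "roll": 0, "gripper": 1}, {"slide": [0, 0, 0], "roll": 0, "gripper": 1}, {"slide": [0, 0, 0], "roll": 0, "gripper": 1}]'

```text
clock: 6.8
ee_pos: [482.1, -371.0, 36.0]
tool_rot: [0.0, 0.712, -0.702, 0.0]
force: [-0.8, -0.3, -0.4]
finger_gap: 0.314
```

```bash
python3 snap.py d
```

```text
6.8 [ 482.1 -371.    36. ] -89.1 0.314 [-0.8 -0.3 -0.4]
```

View pics/d_scene.png

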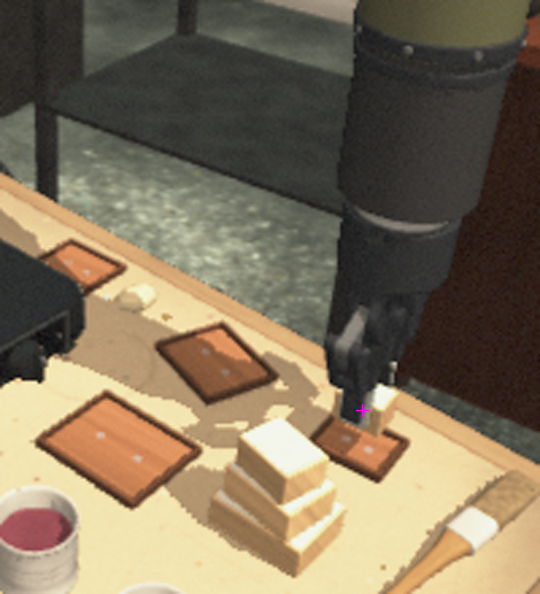

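Call:
move_arm --moves '[{"slide": [0, 0, 12], "roll": 0, "gripper": 1}, {"slide": [0, 0, 8], "roll": 0, "gripper": 1}, {"slide": [0, 0, 4], "roll": 0, "gripper": 1}, {"slide": [0, 0, 0], "roll": 0, "gripper": 1}, {"slide": [0, 0, 0], "roll": 0, "gripper": 1}, {"slide": [0, 0, 0], "roll": 0, "gripper": 1}]'

```text
clock: 7.5
ee_pos: [482.1, -370.8, 11.5]
tool_rot: [0.0, 0.712, -0.702, 0.0]
force: [-0.4, 0.1, -0.7]
finger_gap: 0.318
```

Call:
move_arm --moves '[{"slide": [0, 0, 1.5], "roll": 0, "gripper": 1}, {"slide": [0, 0, 0], "roll": 0, "gripper": 1}, {"slide": [0, 0, 0], "roll": 0, "gripper": -0.2}, {"slide": [0, 0, 0], "roll": 0, "gripper": -0.2}, {"slide": [0, 0, 0], "roll": 0, "gripper": -0.2}, {"slide": [0, 0, -15], "roll": 0, "gripper": -0.2}, {"slide": [0, 0, -30], "roll": 0, "gripper": -0.2}, {"slide": [0, 0, -40], "roll": 0, "gripper": -0.2}, {"slide": [0, 0, -40], "roll": 0, "gripper": -0.2}]'

```text
clock: 8.4
ee_pos: [481.8, -370.8, 137.4]
tool_rot: [0.0, 0.712, -0.702, 0.0]
force: [0.3, -0.7, -0.2]
finger_gap: 0.599
```

```bash
python3 snap.py e
```

```text
8.4 [ 481.8 -370.8  137.4] -89.1 0.599 [ 0.3 -0.7 -0.2]
```

View pics/e_scene.png

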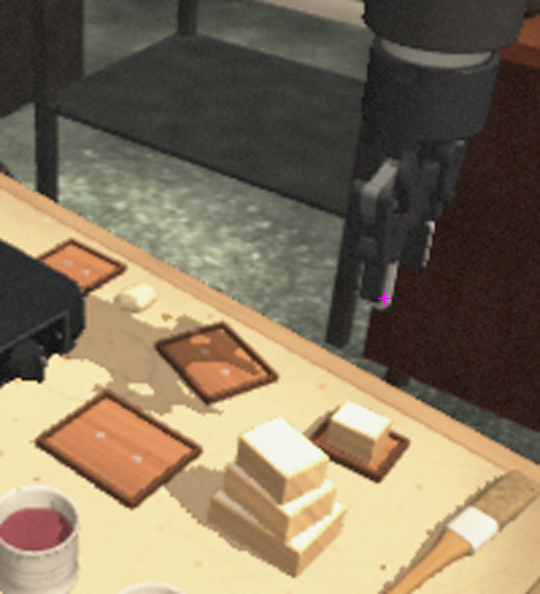

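View pics/e_top.png

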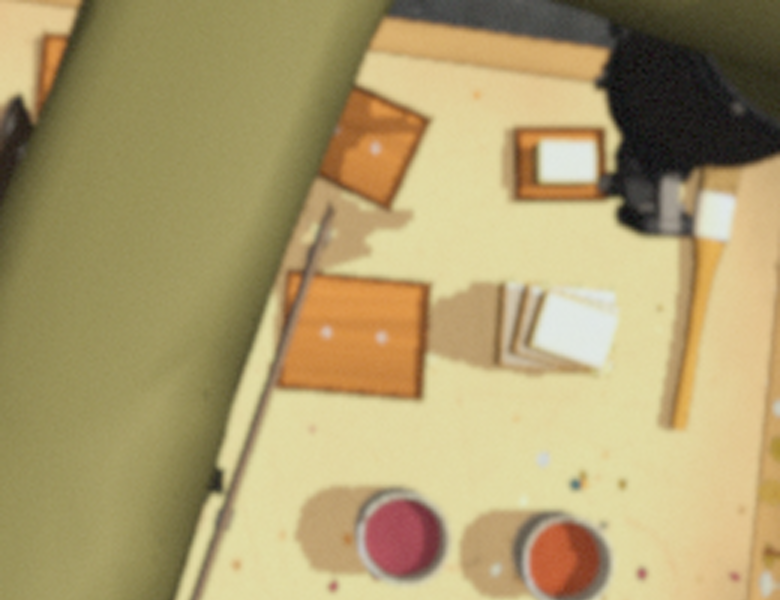

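```bash
cat > meas.py <<'E'
import sys
from h import *
# args: name z
def meas(n,z,cam='top'):
    bot.read_camera(cam); r=bot.silhouettes(cam,'panel_'+n)
    for d in r[:2]:
        P=back(np.argwhere(d["mask"])[:,::-1],z,cam)[:,:2].astype(np.float32)
        (cx,cy),(w,h),a=cv2.minAreaRect(P)
        print(n,cam,round(d['conf'],2),round(cx,1),round(cy,1),round(w,1),round(h,1),"short-axis yaw",round(a if w<h else a-90,1), P.mean(0).round(1))
for a in sys.argv[1:]:
    n,z,c=a.split(','); meas(n,float(z),c)
E
python3 meas.py tiny,29,top small,78,top
python3 - <<'E'
from plan import *
plan([(369.5,-363,130,-109,45),(369.5,-363,75,-109,25),(369.5,-363,58,-109,8)],-.1,start=(483,-371,133.5,-89.1))
E
```

```text
tiny top 0.54 480.1 -368.2 30.0 42.4 short-axis yaw 0.9 [ 480.4 -368.4]
small top 0.81 370.7 -360.2 53.8 38.6 short-axis yaw -17.5 [ 370.4 -360.1]
9 rows; end [ 369.5 -363.    58. ] -109.0
[{"slide": [-3, 38, 1], "roll": 0.12, "gripper": -0.1}, {"slide": [1, 38, 1], "roll": 0.11, "gripper": -0.1}, {"slide": [5.4, 37.3, 1.5], "roll": 0.117, "gripper": -0.1}, {"slide": [0, -0, 18], "roll": 0, "gripper": -0.1}, {"slide": [0, -0, 19], "roll": 0, "gripper": -0.1}, {"slide": [0, -0, 18], "roll": 0, "gripper": -0.1}, {"slide": [0, -0, 6], "roll": 0, "gripper": -0.1}, {"slide": [0, -0, 5], "roll": 0, "gripper": -0.1}, {"slide": [0, -0, 6], "roll": 0, "gripper": -0.1}]
```

Call:
move_arm --moves '[{"slide": [-3, 38, 1], "roll": 0.12, "gripper": -0.35}, {"slide": [1, 38, 1], "roll": 0.11, "gripper": -0.35}, {"slide": [4.4, 37, 1.5], "roll": 0.117, "gripper": -0.35}, {"slide": [0, 0, 5], "roll": 0, "gripper": -0.35}, {"slide": [0, 0, 15], "roll": 0, "gripper": -0.35}, {"slide": [0, 0, 20], "roll": 0, "gripper": -0.35}, {"slide": [0, 0, 16], "roll": 0, "gripper": -0.35}, {"slide": [0, 0, 10], "roll": 0, "gripper": -0.35}, {"slide": [0, 0, 6], "roll": 0, "gripper": -0.35}, {"slide": [0, 0, 0], "roll": 0, "gripper": -0.35}, {"slide": [0, 0, 0], "roll": 0, "gripper": -0.35}]'

```text
clock: 9.8
ee_pos: [369.4, -361.9, 59.7]
tool_rot: [-0.0, -0.581, 0.814, -0.0]
force: [0.3, 0.2, 0.2]
finger_gap: 0.676
```

```bash
python3 snap.py f
```

```text
9.8 [ 369.4 -361.9   59.7] -109.0 0.676 [0.3 0.2 0.2]
```

View pics/f_scene.png

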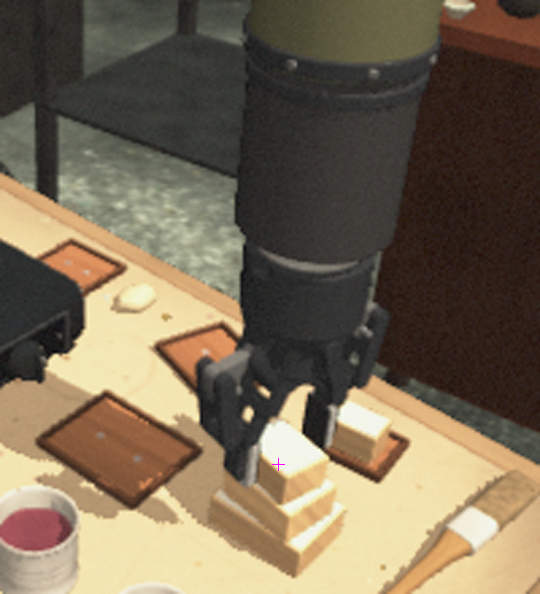

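Call:
move_arm --moves '[{"slide": [0, 0, 1], "roll": 0, "gripper": -0.35}, {"slide": [0, 0, 0], "roll": 0, "gripper": 1}, {"slide": [0, 0, 0], "roll": 0, "gripper": 1}, {"slide": [0, 0, 0], "roll": 0, "gripper": 1}, {"slide": [0, 0, 0], "roll": 0, "gripper": 1}, {"slide": [0, 0, 0], "roll": 0, "gripper": 1}, {"slide": [0, 0, 0], "roll": 0, "gripper": 1}]'

```text
clock: 10.6
ee_pos: [369.2, -361.9, 58.8]
tool_rot: [0.0, -0.581, 0.814, -0.0]
force: [-0.2, 0.3, 4.2]
finger_gap: 0.425
```

Run:
```python
from plan import *
from h import back
print(state()[1:])
for z in (0,40,60): print(z,back([[222,213],[222,223],[260,225],[205,218]],z,'top')[:,:2].round().tolist())
plan([(370,-362,105,-109,25),(470,-240,130,-102,45),(536.4,-52.2,100,-93.6,45),(536.4,-52.2,40,-93.6,20)],1,start=(370,-362,57.5,-109))
```

```text
(array([ 369.2363487 , -361.91169849,   58.8255479 ]), -1.902718369872256)
0 [[482.0, -57.0], [462.0, -58.0], [459.0, -135.0], [471.0, -23.0]]
40 [[477.0, -62.0], [457.0, -62.0], [454.0, -136.0], [466.0, -29.0]]
60 [[474.0, -64.0], [455.0, -65.0], [452.0, -137.0], [464.0, -32.0]]
14 rows; end [536.4 -52.2  40. ] -93.6
[{"slide": [-0, 0, -24], "roll": -0, "gripper": 1}, {"slide": [-0, 0, -23.5], "roll": -0, "gripper": 1}, {"slide": [-37, -14, -6], "roll": -0.03, "gripper": 1}, {"slide": [-37, -15, -6], "roll": -0.03, "gripper": 1}, {"slide": [-36, -15, -7], "roll": -0.03, "gripper": 1}, {"slide": [-35.2, -17.4, -6], "roll": -0.032, "gripper": 1}, {"slide": [-40, -5, 6], "roll": -0.03, "gripper": 1}, {"slide": [-39, -7, 6], "roll": -0.03, "gripper": 1}, {"slide": [-39, -7, 6], "roll": -0.03, "gripper": 1}, {"slide": [-39, -9, 6], "roll": -0.03, "gripper": 1}, {"slide": [-38.5, -9.6, 6], "roll": -0.027, "gripper": 1}, {"slide": [0, 0, 20], "roll": 0, "gripper": 1}, {"slide": [0, 0, 20], "roll": 0, "gripper": 1}, {"slide": [0, 0, 20], "roll": 0, "gripper": 1}]
```

Call:
move_arm --moves '[{"slide": [0, 0, -24], "roll": 0, "gripper": 1}, {"slide": [0, 0, -23.5], "roll": 0, "gripper": 1}, {"slide": [0, 0, 0], "roll": 0, "gripper": 1}, {"slide": [-37, -14, -6], "roll": -0.03, "gripper": 1}, {"slide": [-37, -15, -6], "roll": -0.03, "gripper": 1}, {"slide": [-36, -15, -7], "roll": -0.03, "gripper": 1}, {"slide": [-35, -17.5, -6], "roll": -0.032, "gripper": 1}, {"slide": [-40, -5, 6], "roll": -0.03, "gripper": 1}, {"slide": [-39, -7, 6], "roll": -0.03, "gripper": 1}, {"slide": [-39, -7, 6], "roll": -0.03, "gripper": 1}, {"slide": [-39, -9, 6], "roll": -0.03, "gripper": 1}, {"slide": [-38.5, -9.5, 6], "roll": -0.027, "gripper": 1}, {"slide": [0, 0, 20], "roll": 0, "gripper": 1}, {"slide": [0, 0, 20], "roll": 0, "gripper": 1}, {"slide": [0, 0, 20], "roll": 0, "gripper": 1}, {"slide": [0, 0, 0], "roll": 0, "gripper": 1}, {"slide": [0, 0, 0], "roll": 0, "gripper": 1}, {"slide": [0, 0, 0], "roll": 0, "gripper": 1}]'

```text
clock: 12.4
ee_pos: [536.1, -52.3, 42.0]
tool_rot: [0.001, -0.684, 0.729, -0.001]
force: [-0.4, 0.2, -0.3]
finger_gap: 0.424
```

```bash
python3 snap.py g
```

```text
12.4 [536.1 -52.3  42. ] -93.6 0.424 [-0.4  0.2 -0.3]
```

View pics/g_scene.png

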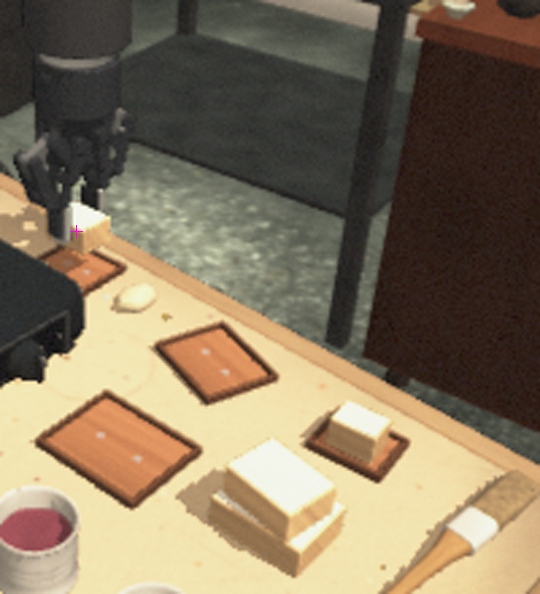

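Held level over the small frame; lower 32 mm and release.

Call:
move_arm --moves '[{"slide": [0, 0, 14], "roll": 0, "gripper": 1}, {"slide": [0, 0, 10], "roll": 0, "gripper": 1}, {"slide": [0, 0, 5], "roll": 0, "gripper": 1}, {"slide": [0, 0, 2], "roll": 0, "gripper": 1}, {"slide": [0, 0, 0], "roll": 0, "gripper": 1}, {"slide": [0, 0, 0], "roll": 0, "gripper": 1}, {"slide": [0, 0, 0], "roll": 0, "gripper": 1}]'

```text
clock: 13.2
ee_pos: [535.5, -52.4, 9.8]
tool_rot: [-0.0, -0.684, 0.729, -0.0]
force: [-0.8, -1.3, 3.0]
finger_gap: 0.423
```

Call:
move_arm --moves '[{"slide": [0, 0, 0], "roll": 0, "gripper": -0.35}, {"slide": [0, 0, 0], "roll": 0, "gripper": -0.35}, {"slide": [0, 0, 0], "roll": 0, "gripper": -0.35}, {"slide": [0, 0, -15], "roll": 0, "gripper": -0.35}, {"slide": [0, 0, -30], "roll": 0, "gripper": -0.35}, {"slide": [0, 0, -40], "roll": 0, "gripper": -0.55}, {"slide": [0, 0, -35], "roll": 0, "gripper": -0.55}]'

```text
clock: 13.9
ee_pos: [535.7, -52.4, 133.0]
tool_rot: [0.001, -0.685, 0.729, -0.001]
force: [0.9, -0.2, 0.1]
finger_gap: 0.77
```

```bash
python3 snap.py i; python3 meas.py medium,52,top small,29,scene tiny,29,top medium,52,scene
python3 - <<'E'
from plan import *
plan([(470,-240,130,-99,45),(370.5,-363,100,-104,45),(370.5,-363,50,-104,18),(370.5,-363,33,-104,9)],-.55,start=(536.4,-52.2,129,-93.6))
E
```

```text
13.9 [535.7 -52.4 133. ] -93.6 0.77 [ 0.9 -0.2  0.1]
medium top 0.64 370.8 -361.7 64.1 46.2 short-axis yaw -13.8 [ 370.7 -361.3]
small scene 0.55 521.5 -67.4 74.4 62.2 short-axis yaw -6.3 [520.6 -67.2]
tiny top 0.79 480.1 -368.2 30.0 46.3 short-axis yaw 0.9 [ 479.9 -368.2]
medium scene 0.67 358.9 -369.9 72.4 64.0 short-axis yaw -13.5 [ 357.8 -371.1]
14 rows; end [ 370.5 -363.    33. ] -104.0
[{"slide": [38, 11, -0], "roll": 0.02, "gripper": -0.55}, {"slide": [39, 10, -0], "roll": 0.02, "gripper": -0.55}, {"slide": [39, 9, -1], "roll": 0.02, "gripper": -0.55}, {"slide": [38, 9, 0], "roll": 0.02, "gripper": -0.55}, {"slide": [39.6, 7.7, -0], "roll": 0.014, "gripper": -0.55}, {"slide": [34, 20, 8], "roll": 0.02, "gripper": -0.55}, {"slide": [35, 19, 7], "roll": 0.02, "gripper": -0.55}, {"slide": [35, 18, 8], "roll": 0.03, "gripper": -0.55}, {"slide": [35.4, 17.6, 7], "roll": 0.018, "gripper": -0.55}, {"slide": [0, -0, 17], "roll": -0, "gripper": -0.55}, {"slide": [0, -0, 16], "roll": -0, "gripper": -0.55}, {"slide": [0, -0, 17], "roll": -0, "gripper": -0.55}, {"slide": [0, -0, 8], "roll": -0, "gripper": -0.55}, {"slide": [0, -0, 9], "roll": -0, "gripper": -0.55}]
```

View pics/i_top.png

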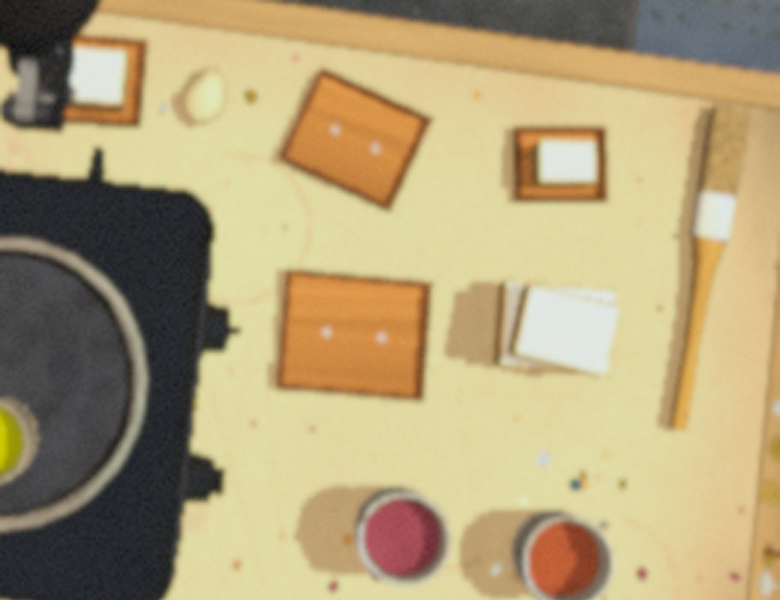

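View pics/i_scene.png

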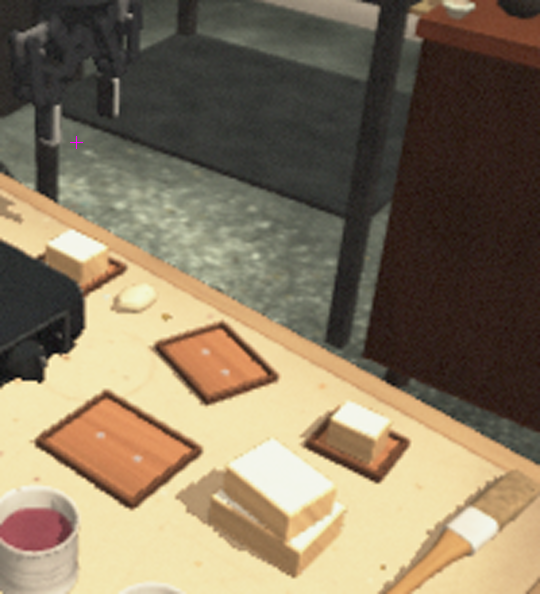

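Call:
move_arm --moves '[{"slide": [38, 11, 0], "roll": 0.02, "gripper": -0.55}, {"slide": [39, 10, 0], "roll": 0.02, "gripper": -0.55}, {"slide": [39, 9, -1], "roll": 0.02, "gripper": -0.55}, {"slide": [38, 9, 0], "roll": 0.02, "gripper": -0.55}, {"slide": [39.5, 8, 0], "roll": 0.014, "gripper": -0.55}, {"slide": [34, 20, 8], "roll": 0.02, "gripper": -0.55}, {"slide": [35, 19, 7], "roll": 0.02, "gripper": -0.55}, {"slide": [35, 18, 8], "roll": 0.03, "gripper": -0.55}, {"slide": [35.5, 17.5, 7], "roll": 0.018, "gripper": -0.55}, {"slide": [0, 0, 5], "roll": 0, "gripper": -0.55}, {"slide": [0, 0, 15], "roll": 0, "gripper": -0.55}, {"slide": [0, 0, 18], "roll": 0, "gripper": -0.55}, {"slide": [0, 0, 15], "roll": 0, "gripper": -0.55}, {"slide": [0, 0, 9], "roll": 0, "gripper": -0.55}, {"slide": [0, 0, 5], "roll": 0, "gripper": -0.55}, {"slide": [0, 0, 0], "roll": 0, "gripper": -0.55}, {"slide": [0, 0, 0], "roll": 0, "gripper": -0.55}]'

```text
clock: 16.1
ee_pos: [369.8, -363.0, 34.5]
tool_rot: [0.0, -0.616, 0.788, -0.001]
force: [-0.0, -0.2, 0.7]
finger_gap: 0.773
```

```bash
python3 snap.py j
```

```text
16.1 [ 369.8 -363.    34.5] -104.0 0.773 [-0.  -0.2  0.7]
```

View pics/j_scene.png

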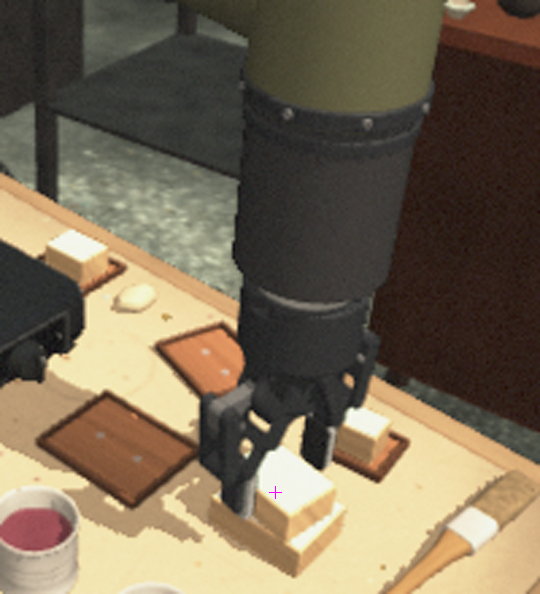

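Call:
move_arm --moves '[{"slide": [0, 0, 3], "roll": 0, "gripper": -0.55}, {"slide": [0, 0, 0], "roll": 0, "gripper": 1}, {"slide": [0, 0, 0], "roll": 0, "gripper": 1}, {"slide": [0, 0, 0], "roll": 0, "gripper": 1}, {"slide": [0, 0, 0], "roll": 0, "gripper": 1}, {"slide": [0, 0, 0], "roll": 0, "gripper": 1}]' --squeeze 45

```text
clock: 16.8
ee_pos: [369.5, -363.0, 31.1]
tool_rot: [0.0, -0.615, 0.788, -0.0]
force: [0.5, 0.5, 1.7]
finger_gap: 0.526
```

Run:
```python
from plan import *
print(state()[1:])
plan([(370.5,-363,76,-104,25),(498.9,-232.1,76,-114.8,40),(498.9,-232.1,41,-114.8,18)],1,start=(370.5,-363,31,-104))
```

```text
(array([ 369.48476078, -362.96637468,   31.07211807]), -1.815805768082521)
9 rows; end [ 498.9 -232.1   41. ] -114.8
[{"slide": [-0, 0, -22], "roll": -0, "gripper": 1}, {"slide": [-0, 0, -23], "roll": -0, "gripper": 1}, {"slide": [-32, -19, -0], "roll": 0.04, "gripper": 1}, {"slide": [-32, -17, -0], "roll": 0.04, "gripper": 1}, {"slide": [-33, -16, -0], "roll": 0.03, "gripper": 1}, {"slide": [-33, -15, -0], "roll": 0.04, "gripper": 1}, {"slide": [-34.4, -13.5, -0], "roll": 0.038, "gripper": 1}, {"slide": [-0, -0, 18], "roll": 0, "gripper": 1}, {"slide": [-0, -0, 17], "roll": 0, "gripper": 1}]
```

Call:
move_arm --moves '[{"slide": [0, 0, -22], "roll": 0, "gripper": 1}, {"slide": [0, 0, -23], "roll": 0, "gripper": 1}, {"slide": [0, 0, 0], "roll": 0, "gripper": 1}, {"slide": [-32, -19, 0], "roll": 0.04, "gripper": 1}, {"slide": [-32, -17, 0], "roll": 0.04, "gripper": 1}, {"slide": [-33, -16, 0], "roll": 0.03, "gripper": 1}, {"slide": [-33, -15, 0], "roll": 0.04, "gripper": 1}, {"slide": [-34.5, -13.5, 0], "roll": 0.038, "gripper": 1}, {"slide": [0, 0, 18], "roll": 0, "gripper": 1}, {"slide": [0, 0, 17], "roll": 0, "gripper": 1}, {"slide": [0, 0, 0], "roll": 0, "gripper": 1}, {"slide": [0, 0, 0], "roll": 0, "gripper": 1}, {"slide": [0, 0, 0], "roll": 0, "gripper": 1}]'

```text
clock: 18.1
ee_pos: [498.2, -232.4, 41.9]
tool_rot: [0.0, -0.539, 0.843, -0.001]
force: [0.1, -0.1, -0.3]
finger_gap: 0.525
```

```bash
python3 snap.py k
```

```text
18.1 [ 498.2 -232.4   41.9] -114.8 0.525 [ 0.1 -0.1 -0.3]
```

View pics/k_scene.png

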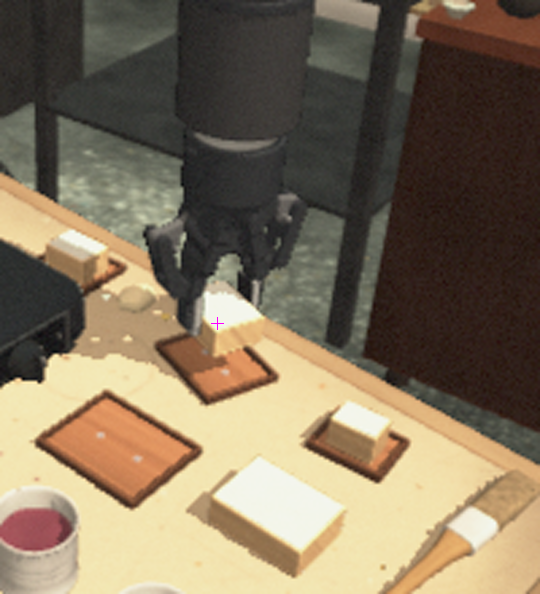

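Call:
move_arm --moves '[{"slide": [0, 0, 14], "roll": 0, "gripper": 1}, {"slide": [0, 0, 10], "roll": 0, "gripper": 1}, {"slide": [0, 0, 6], "roll": 0, "gripper": 1}, {"slide": [0, 0, 3], "roll": 0, "gripper": 1}, {"slide": [0, 0, 0], "roll": 0, "gripper": 1}, {"slide": [0, 0, 0], "roll": 0, "gripper": 1}, {"slide": [0, 0, 0], "roll": 0, "gripper": 1}]'

```text
clock: 18.9
ee_pos: [497.8, -232.2, 8.1]
tool_rot: [-0.0, -0.539, 0.842, -0.0]
force: [-2.2, -0.0, 3.5]
finger_gap: 0.525
```

Release, and open wider for the large panel on the way up.

Call:
move_arm --moves '[{"slide": [0, 0, 0], "roll": 0, "gripper": -0.5}, {"slide": [0, 0, 0], "roll": 0, "gripper": -0.5}, {"slide": [0, 0, 0], "roll": 0, "gripper": -0.5}, {"slide": [0, 0, -15], "roll": 0, "gripper": -0.5}, {"slide": [0, 0, -30], "roll": 0, "gripper": -0.5}, {"slide": [0, 0, -40], "roll": 0, "gripper": -0.75}, {"slide": [0, 0, -35], "roll": 0, "gripper": -0.75}]'

```text
clock: 19.6
ee_pos: [498.0, -232.2, 131.0]
tool_rot: [0.0, -0.539, 0.842, -0.001]
force: [0.4, 0.6, -0.3]
finger_gap: 0.876
```

```bash
python3 snap.py l; python3 meas.py large,26,top medium,29,top small,29,top
python3 - <<'E'
from plan import *
plan([(372.5,-363.5,90,-95.5,45),(372.5,-363.5,40,-95.5,18),(372.5,-363.5,3.5,-95.5,9)],-.75,start=(498.9,-232.1,128,-114.8))
E
```

```text
19.6 [ 498.  -232.2  131. ] -114.8 0.876 [ 0.4  0.6 -0.3]
large top 0.87 372.8 -361.6 77.1 56.0 short-axis yaw -3.2 [ 372.6 -361.4]
medium top 0.52 490.9 -229.5 59.7 38.5 short-axis yaw -24.1 [ 487.9 -231.1]
small top 0.63 532.6 -52.7 51.8 41.0 short-axis yaw -3.9 [532.7 -52.8]
13 rows; end [ 372.4 -363.5    3.5] -95.5
[{"slide": [34, 12, 8], "roll": -0.07, "gripper": -0.75}, {"slide": [34, 14, 7], "roll": -0.06, "gripper": -0.75}, {"slide": [33, 17, 8], "roll": -0.07, "gripper": -0.75}, {"slide": [31, 18, 7], "roll": -0.07, "gripper": -0.75}, {"slide": [30.1, 20.8, 8], "roll": -0.067, "gripper": -0.75}, {"slide": [-0, -0, 17], "roll": 0, "gripper": -0.75}, {"slide": [-0, -0, 16], "roll": 0, "gripper": -0.75}, {"slide": [-0, -0, 17], "roll": 0, "gripper": -0.75}, {"slide": [-0, -0, 7], "roll": 0, "gripper": -0.75}, {"slide": [-0, -0, 8], "roll": 0, "gripper": -0.75}, {"slide": [-0, -0, 7], "roll": 0, "gripper": -0.75}, {"slide": [-0, -0, 7], "roll": 0, "gripper": -0.75}, {"slide": [-0, -0, 7.5], "roll": 0, "gripper": -0.75}]
```

View pics/l_top.png

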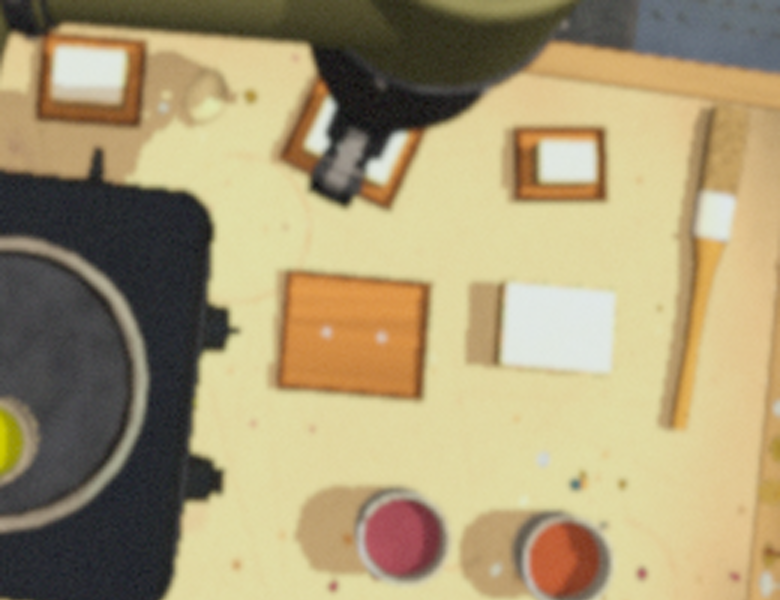

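View pics/l_scene.png

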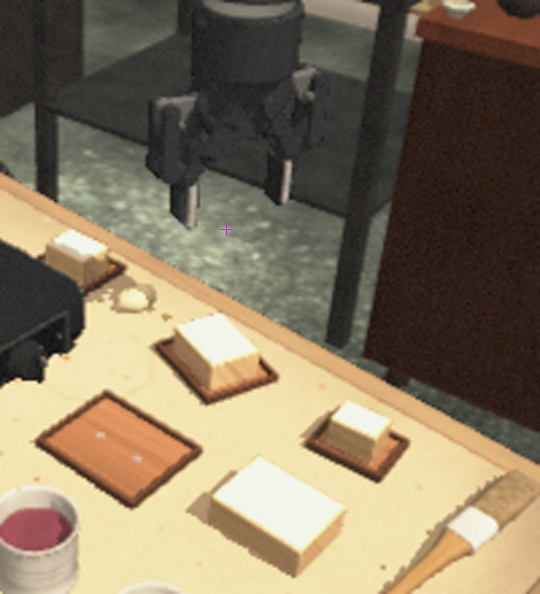

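Run:
```python
from plan import *
plan([(372.7,-362.5,90,-94,40),(372.7,-362.5,40,-94,18),(372.7,-362.5,4,-94,9)],-.75,start=(498.9,-232.1,128,-114.8))
```

```text
13 rows; end [ 372.7 -362.5    4. ] -94.0
[{"slide": [34, 12, 8], "roll": -0.07, "gripper": -0.75}, {"slide": [34, 14, 7], "roll": -0.08, "gripper": -0.75}, {"slide": [32, 17, 8], "roll": -0.07, "gripper": -0.75}, {"slide": [30, 19, 7], "roll": -0.07, "gripper": -0.75}, {"slide": [29.9, 21.7, 8], "roll": -0.073, "gripper": -0.75}, {"slide": [-0, -0, 17], "roll": -0, "gripper": -0.75}, {"slide": [-0, -0, 16], "roll": -0, "gripper": -0.75}, {"slide": [-0, -0, 17], "roll": -0, "gripper": -0.75}, {"slide": [-0, -0, 7], "roll": -0, "gripper": -0.75}, {"slide": [-0, -0, 7], "roll": -0, "gripper": -0.75}, {"slide": [-0, -0, 8], "roll": -0, "gripper": -0.75}, {"slide": [-0, -0, 7], "roll": -0, "gripper": -0.75}, {"slide": [-0, -0, 7], "roll": -0, "gripper": -0.75}]
```

Call:
move_arm --moves '[{"slide": [34, 12, 8], "roll": -0.07, "gripper": -0.75}, {"slide": [34, 14, 7], "roll": -0.08, "gripper": -0.75}, {"slide": [32, 17, 8], "roll": -0.07, "gripper": -0.75}, {"slide": [30, 19, 7], "roll": -0.07, "gripper": -0.75}, {"slide": [30, 21.5, 8], "roll": -0.073, "gripper": -0.75}, {"slide": [0, 0, 7], "roll": 0, "gripper": -0.75}, {"slide": [0, 0, 16], "roll": 0, "gripper": -0.75}, {"slide": [0, 0, 17], "roll": 0, "gripper": -0.75}, {"slide": [0, 0, 0], "roll": 0, "gripper": -0.75}, {"slide": [0, 0, 0], "roll": 0, "gripper": -0.75}]'

```text
clock: 21.0
ee_pos: [371.6, -362.3, 49.6]
tool_rot: [-0.0, -0.682, 0.731, 0.0]
force: [0.4, 0.4, 1.2]
finger_gap: 0.875
```

```bash
python3 snap.py m
```

```text
21.0 [ 371.6 -362.3   49.6] -94.0 0.875 [0.4 0.4 1.2]
```

View pics/m_scene.png

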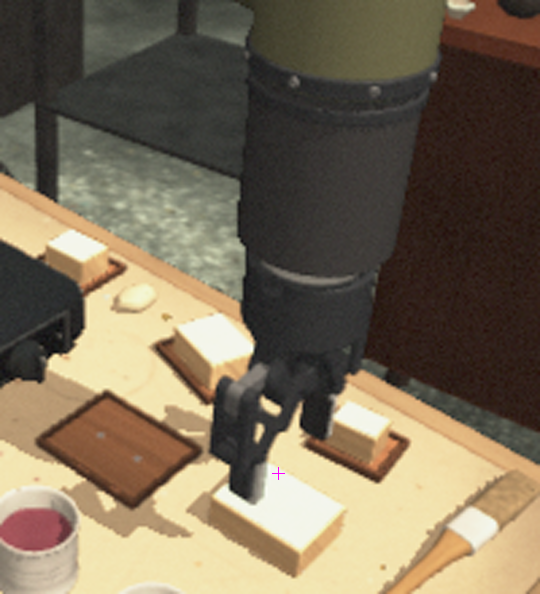

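Call:
move_arm --moves '[{"slide": [0, 0, 15], "roll": 0, "gripper": -0.75}, {"slide": [0, 0, 14], "roll": 0, "gripper": -0.75}, {"slide": [0, 0, 9], "roll": 0, "gripper": -0.75}, {"slide": [0, 0, 5], "roll": 0, "gripper": -0.75}, {"slide": [0, 0, 2], "roll": 0, "gripper": -0.75}, {"slide": [0, 0, 0], "roll": 0, "gripper": -0.75}, {"slide": [0, 0, 0], "roll": 0, "gripper": -0.75}]'

```text
clock: 21.8
ee_pos: [372.1, -362.8, 5.3]
tool_rot: [0.0, -0.682, 0.731, -0.0]
force: [0.3, 0.4, 1.0]
finger_gap: 0.876
```

```bash
python3 snap.py n
```

```text
21.8 [ 372.1 -362.8    5.3] -94.0 0.876 [0.3 0.4 1. ]
```

View pics/n_scene.png

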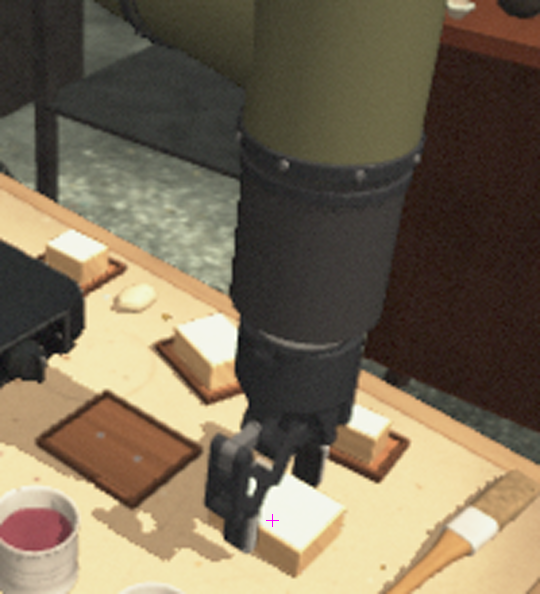

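Call:
move_arm --moves '[{"slide": [0, 0, 1], "roll": 0, "gripper": -0.75}, {"slide": [0, 0, 0], "roll": 0, "gripper": 1}, {"slide": [0, 0, 0], "roll": 0, "gripper": 1}, {"slide": [0, 0, 0], "roll": 0, "gripper": 1}, {"slide": [0, 0, 0], "roll": 0, "gripper": 1}, {"slide": [0, 0, 0], "roll": 0, "gripper": 1}]' --squeeze 50

```text
clock: 22.5
ee_pos: [372.1, -362.7, 4.3]
tool_rot: [0.0, -0.682, 0.731, -0.0]
force: [0.4, 1.5, 3.5]
finger_gap: 0.639
```

Run:
```python
from plan import *
print(state()[1:])
plan([(372.7,-362.5,44,-94,20),(365.4,-231.4,44,-94.1,30),(365.4,-231.4,24,-94.1,10)],1,start=(372.7,-362.5,4,-94))
```

```text
(array([ 372.07066492, -362.68548468,    4.2587102 ]), -1.6406417559557251)
10 rows; end [ 365.4 -231.4   24. ] -94.1
[{"slide": [-0, 0, -20], "roll": -0, "gripper": 1}, {"slide": [-0, 0, -20], "roll": -0, "gripper": 1}, {"slide": [-26, 3, -0], "roll": 0, "gripper": 1}, {"slide": [-26, 4, -0], "roll": 0, "gripper": 1}, {"slide": [-26, 3, -0], "roll": 0, "gripper": 1}, {"slide": [-26, 3, -0], "roll": 0, "gripper": 1}, {"slide": [-26.3, 3.4, -0], "roll": 0.002, "gripper": 1}, {"slide": [0, 0, 7], "roll": -0, "gripper": 1}, {"slide": [0, 0, 6], "roll": -0, "gripper": 1}, {"slide": [0, 0, 7], "roll": -0, "gripper": 1}]
```

Call:
move_arm --moves '[{"slide": [0, 0, -20], "roll": 0, "gripper": 1}, {"slide": [0, 0, -20], "roll": 0, "gripper": 1}, {"slide": [0, 0, 0], "roll": 0, "gripper": 1}, {"slide": [-26, 3, 0], "roll": 0, "gripper": 1}, {"slide": [-26, 4, 0], "roll": 0, "gripper": 1}, {"slide": [-26, 3, 0], "roll": 0, "gripper": 1}, {"slide": [-26, 3, 0], "roll": 0, "gripper": 1}, {"slide": [-26.5, 3.5, 0], "roll": 0, "gripper": 1}, {"slide": [0, 0, 10], "roll": 0, "gripper": 1}, {"slide": [0, 0, 10], "roll": 0, "gripper": 1}, {"slide": [0, 0, 0], "roll": 0, "gripper": 1}, {"slide": [0, 0, 0], "roll": 0, "gripper": 1}, {"slide": [0, 0, 0], "roll": 0, "gripper": 1}]'

```text
clock: 23.8
ee_pos: [364.4, -231.8, 23.8]
tool_rot: [-0.0, -0.682, 0.732, 0.0]
force: [-0.7, -0.6, -0.5]
finger_gap: 0.641
```

```bash
python3 snap.py o
```

```text
23.8 [ 364.4 -231.8   23.8] -94.1 0.641 [-0.7 -0.6 -0.5]
```

View pics/o_scene.png

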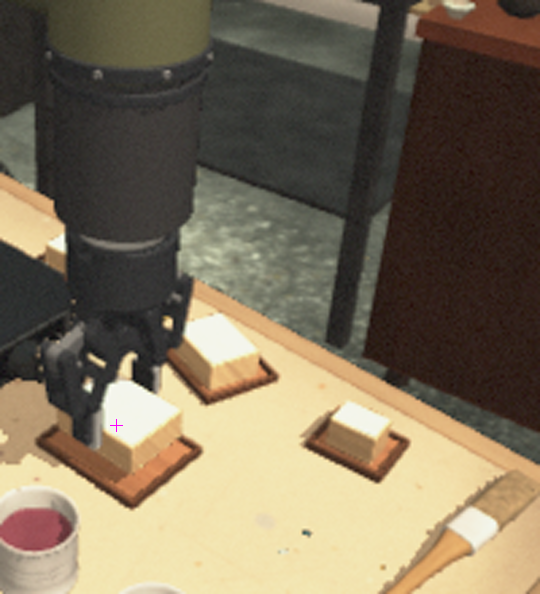

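Held well over the large frame. Lower 16.5 mm to the backing (TCP 7.3).

Call:
move_arm --moves '[{"slide": [0, 0, 8], "roll": 0, "gripper": 1}, {"slide": [0, 0, 5], "roll": 0, "gripper": 1}, {"slide": [0, 0, 3], "roll": 0, "gripper": 1}, {"slide": [0, 0, 0], "roll": 0, "gripper": 1}, {"slide": [0, 0, 0], "roll": 0, "gripper": 1}, {"slide": [0, 0, 0], "roll": 0, "gripper": 1}]'

```text
clock: 24.5
ee_pos: [364.4, -231.2, 7.8]
tool_rot: [-0.0, -0.682, 0.731, -0.0]
force: [-0.6, 0.8, -0.4]
finger_gap: 0.645
```

Call:
move_arm --moves '[{"slide": [0, 0, 0], "roll": 0, "gripper": -0.7}, {"slide": [0, 0, 0], "roll": 0, "gripper": -0.7}, {"slide": [0, 0, 0], "roll": 0, "gripper": -0.7}, {"slide": [0, 0, -15], "roll": 0, "gripper": -0.7}, {"slide": [0, 0, -30], "roll": 0, "gripper": -0.7}, {"slide": [0, 0, -40], "roll": 0, "gripper": -0.7}, {"slide": [0, 0, -40], "roll": 0, "gripper": -0.7}, {"slide": [0, 0, -40], "roll": 0, "gripper": -0.7}, {"slide": [0, 0, -40], "roll": 0, "gripper": -0.7}, {"slide": [45, 0, -10], "roll": 0, "gripper": -0.7}, {"slide": [45, 0, 0], "roll": 0, "gripper": -0.7}, {"slide": [45, 0, 0], "roll": 0, "gripper": -0.7}, {"slide": [45, 0, 0], "roll": 0, "gripper": -0.7}, {"slide": [45, 0, 0], "roll": 0, "gripper": -0.7}, {"slide": [45, 0, 0], "roll": 0, "gripper": -0.7}, {"slide": [45, 0, 0], "roll": 0, "gripper": -0.7}]'

```text
clock: 26.1
ee_pos: [342.0, -547.4, 222.6]
tool_rot: [-0.0, -0.682, 0.731, 0.0]
force: [1.0, 1.0, 0.1]
finger_gap: 0.85
```

```bash
python3 snap.py p
```

```text
26.1 [ 342.  -547.4  222.6] -94.0 0.85 [1.  1.  0.1]
```

View pics/p_top.png

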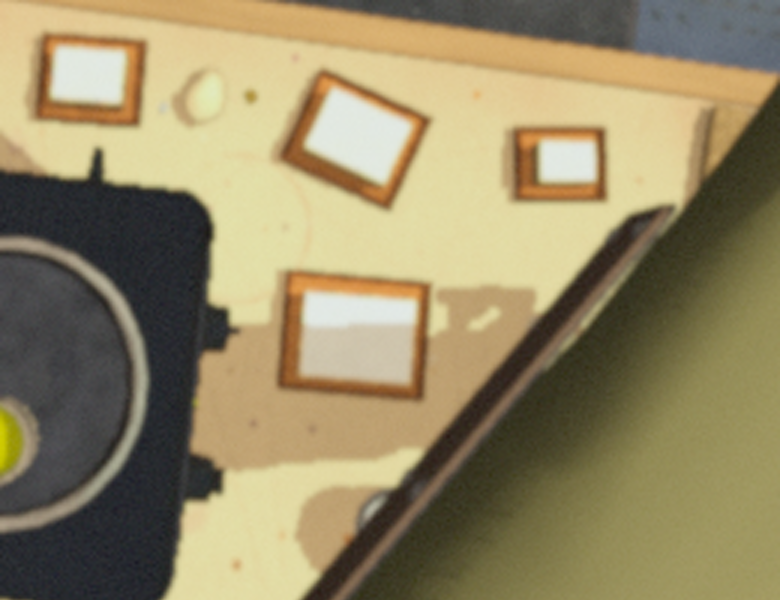

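View pics/p_scene.png

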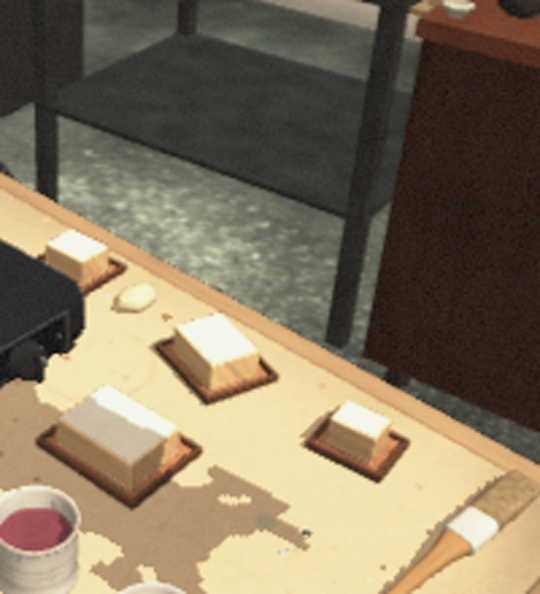

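```bash
python3 meas.py tiny,29,top small,29,top medium,29,top large,29,top
python3 - <<'E'
from h import *
im=np.load('pics/top.npy')
r=bot.silhouettes('top','wax_lump')
for d in r[:1]: print('wax',d['conf'],back(np.argwhere(d['mask'])[:,::-1],8,'top').mean(0).round(1))
# seat height: reproject panels as fitted in top
m=((im.min(2)>190)&(im.max(2).astype(int)-im.min(2)<30)).astype(np.uint8)
n,l,st,ce=cv2.connectedComponentsWithStats(m)
for i in range(1,n):
    if st[i,4]>150 and 190<ce[i][0]<450:
        P=back(np.argwhere(l==i)[:,::-1],29,'top')[:,:2].astype(np.float32); print(cv2.minAreaRect(P))
print(bot.read_state()['clock'])
E
```

```text
tiny top 0.85 480.3 -368.2 41.7 30.5 short-axis yaw -0.6 [ 480.4 -368.7]
tiny top 0.19 363.4 -232.3 78.7 57.6 short-axis yaw -3.2 [ 363.6 -232.1]
small top 0.98 532.9 -53.9 49.7 39.8 short-axis yaw -2.7 [533.  -53.9]
medium top 0.97 495.7 -231.7 59.7 49.7 short-axis yaw -24.6 [ 495.5 -231.6]
large top 0.63 364.9 -232.5 78.5 61.0 short-axis yaw -4.3 [ 363.8 -232.4]
wax 0.65 [ 525.3 -130.9    8. ]
((648.9044799804688, 4.525753021240234), (84.21646881103516, 62.502769470214844), 76.35903930664062)
((535.5217895507812, -52.478816986083984), (43.924072265625, 32.66055679321289), 86.44642639160156)
((498.3666076660156, -232.56094360351562), (55.948184967041016, 42.254974365234375), 64.0322265625)
((482.7367248535156, -371.2298278808594), (31.748640060424805, 24.065589904785156), 89.32992553710938)
((381.3631591796875, -234.08755493164062), (21.371850967407227, 68.44364929199219), 0.8857715129852295)
26.65
```

All four panels are within about 4 mm and 2° of their frames, and the wax has not moved. Handing in.

Run:
```python
from bench import bot
print(bot.hand_in()); print(bot.read_state()['clock'])
```

```text
the job is handed in; nothing more can be done
None
the job is handed in; nothing more can be done
```

I took the pile apart from the top and laid each panel in its own frame, gripping each across its short side. The arm was then backed off clear of everything, and I handed in at about 26.7 s of the 83 s allowed.

- **Placement:** in the last top-camera check, every panel centre was within about 4 mm of its frame's centre (12 mm allowed). Its sides were within about 2° of the frame's (0.2 rad, or about 11°, allowed).
- **Seating:** the pictures show all four white face up, looking flat, inside the rims. Underside height and level were judged only from those pictures and the gripper heights at release, not measured directly.
- **Wax:** it measured about 1 mm from where it started, which is within measurement noise.
- **Disagreements:**
  - My separate colour check put the tiny, small and medium panels within about 1 mm, against the networks' 3–4 mm; both are within tolerance.
  - For the large panel the colour check was no use, because the arm's shadow lay across it. Its figure rests on the network alone, whose 0.63 confidence was the lowest of the four.
  - The networks' panel positions from the scene camera were 10–20 mm off. I did not use them.

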